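# Tamp down the clay reclaim box and slide its cover on

### The arm

A 6-joint arm with a two-finger parallel gripper is mounted at the origin on the work surface. World frame = base frame: x ahead of the robot, y to its left, z up, the work surface at z = 0. Lengths are in m, angles in degrees, forces in N, time in s.
With the tool pointing down it reaches from about 0.25 to 0.725 m from the base axis. Payload 9.7 kg.
Tool frame: the origin (TCP) lies at the very end of the fingers, on their centre line; the grasp point (between the pads) lies 19 mm behind it; x points along the fingers, y is the direction in which the jaws open and shut, and the axes are right-handed (so a half turn about x gives the same grasp; the last joint's range is limited). The gripper opens to 85 mm and grips with 20 to 120 N. Pads are 22 mm wide; open, the fingers measure 114 mm over their backs; the gripper's body (76 mm by 85 mm) begins 54 mm behind the grasp point. The pads swing forward as they close: fully open they stand 13 mm farther back than shut.
Start: joints at [72.823, 4.979, 10.078, 95.1, 0, 90], TCP at [0.162, 0.525, 0.231] pointing down, gripper open.
Joint ranges: [-179.16, 179.16], [-48.56, 103.87], [-65.8, 70.77], [-126.05, 130.52], [-82.76, 87.17], [-180, 180]. Speed limits (degrees/s): [127.2, 127.2, 147.25, 180, 180, 180].

### API

Orientations are given as [roll, pitch, yaw] about the fixed x, y, z axes, in that order (R = Rz(yaw) Ry(pitch) Rx(roll)).
In Python, from workcell import get_obs, cams, bot gives the robot as it stands.
- The arm moves only by the tool apply_moves, never from a script. Its argument "rows" is a list that holds one entry, the list of rows, each a list of 7 numbers: the shift along the tool's x, y, z in mm, then the turn, a rotation vector about the tool's x, y, z in rad, then the opening, from 0 (shut) to 1 (fully open). A call has 1 to 20 rows; each row is the pose to reach, as a shift and turn from the pose measured when the call began, along the tool's axes at that moment; what a row does not reach only later rows make up. A row lasts 1/10 s, in which the tool goes at most 50 mm and 8.59 degrees, less where a joint would pass 70% of its speed; a pose out of reach is approached as far as the arm can. A call with a gripper value outside its range is refused whole. The fingers move at their own pace and stop on an object; "newtons" is the grip in N (left out, the last holds). Time passes only in rows, so rows that repeat a pose let the fingers close. It gives the time, the measured TCP pose, the force and the opening at its end, in the units of the state.
- get_obs(): the state, without advancing time (a new reading comes with each control period).
- cams.camera(name): name is "scene" or "top"; returns a dict with "pixels" (480x640x3 uint8, red, green, blue), "range_z" (480x640 float32, m along the optical axis (not along the pixel's ray), 0 where there is no reading), "fx", "fy", "cx", "cy" (pixels), "eye" and "attitude" of the camera in the world. Camera axes: x right, y up, looking along -z (the intrinsics and any distortion apply to the point x, -y, -z); pixel columns grow to the right and rows downward; lengths in m; the calibration is good to about 2 mm. A picture is of the moment at which its call begins.
- bot.job_done(): hands the job in, once; it reports no verdict.
Trained networks look in a picture, given as the dict that the camera call returned (one of the last four; its "shot" number tells which), for a name from the list of things; names that differ only in an ending like _2 or _b are one class to them, and where a whole thing is asked for, a point or a joint stands for the part that bears it (a point fixed in the world has none). Each returns a list of dicts, best first, with "confidence" (0 to 1); they miss things now and then, are a little off and sometimes report something else, mostly with a low value. They report only what shows in the picture. A call takes as long as a camera call. They do not tell look-alikes from the thing itself.
- cams.find_in(label, picture): "at" ([x, y, z] in m, in world coordinates, good to about 4 mm: the middle of the surface that is visible of it).
The state is a dict: "time": time; "q": joint angles; "qd": joint speeds; "joint_efforts": joint torques, N m; "ee_pos": TCP position; "tcp_rot": TCP orientation; "wrist_force": force on the tool from outside, world axes, zero at the start; "torque": the same for the moment, N m; "opening": finger opening in m.
Only numpy, scipy, OpenCV 4.12 (cv2) and the standard library are available. Lean on these libraries where they do the work, as an engineer would, in place of code of your own. Each camera call takes 0.05 s, during which the arm holds its last target.

### The job

Tamp the dry clay offcuts down in the reclaim box with the wooden tamper until all six lie flat in one level layer, then slide the top bat sideways off the stack, without lifting it, onto the box so that it lies flat and square on the rim as a cover and closes the opening. Do not touch the offcuts with the gripper, leave the tamper standing upright on the bench, and leave the other two bats and the glaze jar where they are.

Things in the scene. Friction and masses are not known exactly. Their poses are not given: they have to be found in the camera images.
- reclaim_box: Plywood reclaim box, open on top, fixed to the bench. Outside 228 (its x) x 208 (its y) x 74 high; walls 12 thick, floor 10 thick, so inside 204 x 184 x 64 deep. Two lifting cleats on its x faces stick out 16, at 35 to 55 mm height. Origin: centre of its underside, on the bench; z up.
- plaster_slab: White plaster drying slab, 250 (its x) x 232 (its y) x 44 high, fixed to the bench beside the box, on the box's +y or -y side (it differs from start to start), square with it to a few degrees, 10 to 35 mm gap between them. The stack of three bats stands on it. Origin: centre of its underside, on the bench.
- bat_top_c (a point): Top bat of the stack: plywood board 236 (its x) x 216 (its y) x 16 thick, 0.36 to 0.6 kg, loose. The point is its centre, half-way up (84 mm above the bench as it lies in the stack). Its underside lies 76 mm above the bench, 2 mm higher than the box's rim.
- bat_mid_c (a point): Middle bat of the stack, same size; centre, half-way up (68 mm above the bench). Loose; only friction holds it.
- bat_low_c (a point): Lowest bat of the stack, same size; centre, half-way up (52 mm above the bench). Loose; only friction holds it.
- tamper_mid (a point): Wooden hand tamper standing upright on the bench, 130 tall, 0.3 to 0.5 kg: flat pale wooden plate 100 (its x) x 84 (its y) x 18 thick, on it in the middle a square pale handle 28 x 28 that reaches from 18 to 130 mm above the plate's underside (red band at the top). The point is on the handle's axis, half-way up (65 mm above the plate's underside); z up along the handle, x along the plate's longer side.
- glaze_jar: Blue glaze jar, 84 diameter, 105 tall, on the other side of the bench from the tamper. Bystander; origin at the centre of its underside.
- offcut1_c (a point): Dry clay offcut, an irregular lump 70 to 77 (its y) x 48 to 56 (its x) x 26 to 28 thick (its z), 0.17 kg, one of six loose in the box. It starts propped up at 35 to 45 degrees against a y wall of the box (its foot on the floor, its upper end level with the rim or a little above); pressed down from above on its upper end it slides flat. The point is its centre; lying flat its centre is 23 to 24 mm above the bench and its z is vertical, its top 37 mm above the bench.
- offcut2_c (a point): Dry clay offcut, an irregular lump 70 to 77 (its y) x 48 to 56 (its x) x 26 to 28 thick (its z), 0.17 kg, one of six loose in the box. It starts propped up at 35 to 45 degrees against a y wall of the box (its foot on the floor, its upper end level with the rim or a little above); pressed down from above on its upper end it slides flat. The point is its centre; lying flat its centre is 23 to 24 mm above the bench and its z is vertical, its top 37 mm above the bench.
- offcut3_c (a point): Dry clay offcut, an irregular lump 70 to 77 (its y) x 48 to 56 (its x) x 26 to 28 thick (its z), 0.17 kg, one of six loose in the box. It starts lying flat on the box's floor. The point is its centre; lying flat its centre is 23 to 24 mm above the bench and its z is vertical, its top 37 mm above the bench.
- offcut4_c (a point): Dry clay offcut, an irregular lump 70 to 77 (its y) x 48 to 56 (its x) x 26 to 28 thick (its z), 0.17 kg, one of six loose in the box. It starts propped up at 35 to 45 degrees against a y wall of the box (its foot on the floor, its upper end level with the rim or a little above); pressed down from above on its upper end it slides flat. The point is its centre; lying flat its centre is 23 to 24 mm above the bench and its z is vertical, its top 37 mm above the bench.
- offcut5_c (a point): Dry clay offcut, an irregular lump 70 to 77 (its y) x 48 to 56 (its x) x 26 to 28 thick (its z), 0.17 kg, one of six loose in the box. It starts propped up at 35 to 45 degrees against a y wall of the box (its foot on the floor, its upper end level with the rim or a little above); pressed down from above on its upper end it slides flat. The point is its centre; lying flat its centre is 23 to 24 mm above the bench and its z is vertical, its top 37 mm above the bench.
- offcut6_c (a point): Dry clay offcut, an irregular lump 70 to 77 (its y) x 48 to 56 (its x) x 26 to 28 thick (its z), 0.17 kg, one of six loose in the box. It starts lying flat on the box's floor. The point is its centre; lying flat its centre is 23 to 24 mm above the bench and its z is vertical, its top 37 mm above the bench.
There are look-alikes about, which are no part of the job. What is shaped like the part that bears offcut3_c but blue, purple or turquoise is not meant.

How it is judged (in metres and radians):
On the way, in this order (a step that is already met when the one before it is completed fails the run):
1. the tamper is lifted off the bench (height (world z) of tamper_mid above 0.095 m), for 0.1 s.
2. with the tamper down in the box, all six offcuts lie flat on its floor (z of offcut1_c in the frame of reclaim_box between 0.012 and 0.033 m and (angle between offcut1_c's own z axis and vertical below 0.25 rad or angle between offcut1_c's own z axis and vertical above 2.89 rad) and z of offcut2_c in the frame of reclaim_box between 0.012 and 0.033 m and (angle between offcut2_c's own z axis and vertical below 0.25 rad or angle between offcut2_c's own z axis and vertical above 2.89 rad) and z of offcut3_c in the frame of reclaim_box between 0.012 and 0.033 m and (angle between offcut3_c's own z axis and vertical below 0.25 rad or angle between offcut3_c's own z axis and vertical above 2.89 rad) and z of offcut4_c in the frame of reclaim_box between 0.012 and 0.033 m and (angle between offcut4_c's own z axis and vertical below 0.25 rad or angle between offcut4_c's own z axis and vertical above 2.89 rad) and z of offcut5_c in the frame of reclaim_box between 0.012 and 0.033 m and (angle between offcut5_c's own z axis and vertical below 0.25 rad or angle between offcut5_c's own z axis and vertical above 2.89 rad) and z of offcut6_c in the frame of reclaim_box between 0.012 and 0.033 m and (angle between offcut6_c's own z axis and vertical below 0.25 rad or angle between offcut6_c's own z axis and vertical above 2.89 rad) and x of tamper_mid in the frame of reclaim_box between -0.1 and 0.1 m and y of tamper_mid in the frame of reclaim_box between -0.09 and 0.09 m and z of tamper_mid in the frame of reclaim_box below 0.139 m), for 0.2 s.
At the end, for the whole second after the job is handed in: Six offcuts flat on the box floor (centres under 33 mm, tilt under 0.25 rad); top bat flat on the rim, centred within 18 mm each way, square within 0.09 rad; tamper upright on the bench, released; other two bats within 10 mm, jar within 20 mm of their start (z of offcut1_c in the frame of reclaim_box between 0.012 and 0.033 m and (angle between offcut1_c's own z axis and vertical below 0.25 rad or angle between offcut1_c's own z axis and vertical above 2.89 rad) and z of offcut2_c in the frame of reclaim_box between 0.012 and 0.033 m and (angle between offcut2_c's own z axis and vertical below 0.25 rad or angle between offcut2_c's own z axis and vertical above 2.89 rad) and z of offcut3_c in the frame of reclaim_box between 0.012 and 0.033 m and (angle between offcut3_c's own z axis and vertical below 0.25 rad or angle between offcut3_c's own z axis and vertical above 2.89 rad) and z of offcut4_c in the frame of reclaim_box between 0.012 and 0.033 m and (angle between offcut4_c's own z axis and vertical below 0.25 rad or angle between offcut4_c's own z axis and vertical above 2.89 rad) and z of offcut5_c in the frame of reclaim_box between 0.012 and 0.033 m and (angle between offcut5_c's own z axis and vertical below 0.25 rad or angle between offcut5_c's own z axis and vertical above 2.89 rad) and z of offcut6_c in the frame of reclaim_box between 0.012 and 0.033 m and (angle between offcut6_c's own z axis and vertical below 0.25 rad or angle between offcut6_c's own z axis and vertical above 2.89 rad) and x of bat_top_c in the frame of reclaim_box between -0.018 and 0.018 m and y of bat_top_c in the frame of reclaim_box between -0.018 and 0.018 m and z of bat_top_c in the frame of reclaim_box between 0.078 and 0.086 m and angle between bat_top_c's own z axis and vertical below 0.03 rad and angle between the x axis of bat_top_c and the x axis of reclaim_box, either way round below 0.09 rad and angle between tamper_mid's own z axis and vertical below 0.05 rad and height (world z) of tamper_mid between 0.06 and 0.072 m and distance of each of bat_mid_c, bat_low_c from where it was at the start of the episode below 0.01 m); the robot touches nothing.
It fails at once if the gripper touches an offcut (contact force between any of the fingers, the arm and offcut1 above 1 N or contact force between any of the fingers, the arm and offcut2 above 1 N or contact force between any of the fingers, the arm and offcut3 above 1 N or contact force between any of the fingers, the arm and offcut4 above 1 N or contact force between any of the fingers, the arm and offcut5 above 1 N or contact force between any of the fingers, the arm and offcut6 above 1 N).
It fails at once if the top bat is lifted instead of slid (height (world z) of bat_top_c above 0.1 m).
It fails at once if the middle or lowest bat is shifted by more than 10 mm (distance of any of bat_mid_c, bat_low_c from where it was at the start of the episode above 0.01 m).
It fails at once if the glaze jar is moved by more than 20 mm (distance of glaze_jar from where it was at the start of the episode above 0.02 m).
It also fails if it takes over 72 s, if anything falls off the work surface, if the arm or the gripper's body presses on something with over 40 N, if the wrist force passes 120 N, or if a joint passes its speed limit or range.

## Working session

There is one attempt and no reset: what is moved stays moved. The work goes in short steps, Python scripts to look and compute and a tool call to move; the robot and the scene stay as the last step left them, time stands still between calls to the robot, and variables do not carry over. Pictures are saved under pics/ and viewed, and the job is handed in when it is done.

Besides the shell and the picture viewer there is one more tool, called after "Emit:" in YAML: its name, and indented under it one key for each argument. apply_moves: Moves the arm, as the interface text tells. Its arguments: {"type":"object","properties":{"rows":{"type":"array"},"newtons":{"type":"number"}},"required":["rows"]}

```bash
ls -la; mkdir -p pics; cat > h.py <<'E'
import numpy as np, cv2, os
from workcell import get_obs, cams, bot
from scipy.spatial.transform import Rotation as R
def cloud(p):
    z=p["range_z"]; v,u=np.mgrid[0:480,0:640]
    x=(u-p["cx"])/p["fx"]*z; y=(v-p["cy"])/p["fy"]*z
    c=np.stack([x,-y,-z],-1)
    return c
def save(p,name,crop=None,s=1):
    im=p["pixels"][:,:,::-1]
    if crop: im=im[crop[1]:crop[3],crop[0]:crop[2]]
    if s!=1: im=cv2.resize(im,None,fx=s,fy=s,interpolation=cv2.INTER_CUBIC)
    cv2.imwrite(name,im)
E
python3 - <<'E'
from h import *
o=get_obs(); print(o)
for n in("scene","top"):
    p=cams.camera(n); save(p,f"pics/{n}0.png")
    print({k:v for k,v in p.items() if k not in("pixels","range_z")})
E
```

```text
total 12
drwxr-xr-x  3 agent agent 4096 Dec  7 05:49 .
drwxr-xr-x 23 root  root  4096 Dec  7 05:49 ..
drwxr-xr-x  2 agent agent 4096 Dec  7 05:49 pics
{'time': 0.0, 'q': array([ 7.28228166e+01,  5.01364440e+00,  1.00358805e+01,  9.51010616e+01,
       -3.92733212e-04,  9.00015395e+01]), 'qd': array([ 0.06278224,  0.02538207, -0.06903933, -0.02431815, -0.14032422,
        0.01405402]), 'joint_efforts': array([ 1.59145460e-03, -5.20394647e+01,  4.64796424e+01,  1.67493091e-02,
        2.36375207e-06, -3.13891526e-07]), 'ee_pos': array([0.16236446, 0.52524857, 0.23057144]), 'tcp_rot': array([ -89.71299766,   89.92117351, -106.89172024]), 'wrist_force': array([ 0.25145698, -0.23309369, -0.10373573]), 'torque': array([ 0.02935516, -0.00373743, -0.04996919]), 'opening': 0.08493204891556022}
{'fx': 615.9098751848912, 'fy': 615.9098751848912, 'cx': 319.50138432004854, 'cy': 239.35325435571264, 'eye': array([ 1.28486581, -0.68749745,  1.10026504]), 'attitude': array([4.62279626e+01, 2.14137341e-02, 4.76290954e+01]), 'shot': 1}
{'fx': 500.69243447766763, 'fy': 500.69243447766763, 'cx': 320.8314761828626, 'cy': 238.5459093996722, 'eye': array([0.30115046, 0.01512108, 1.28032384]), 'attitude': array([  9.06403419,  -1.24716934, -90.71478799]), 'shot': 2}
```

View pics/scene0.png

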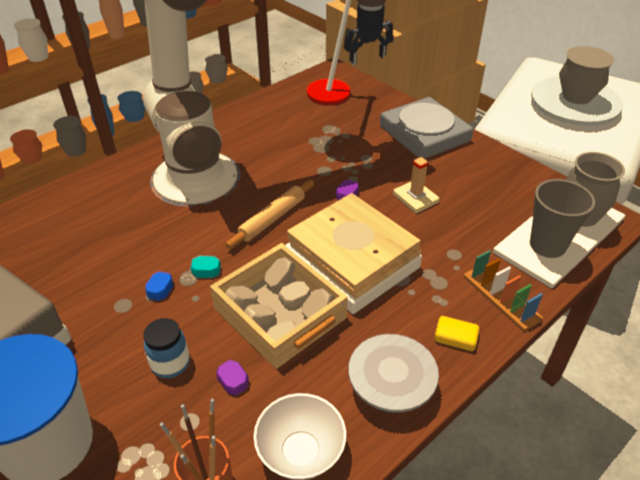

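View pics/top0.png

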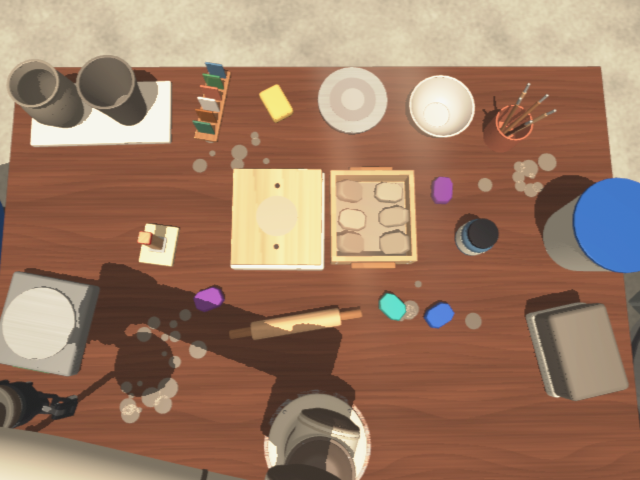

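The top view shows the tamper at about (152,240), the stack at (277,218), the box with six offcuts at (373,216) and the jar at (478,236). Purple, turquoise and blue lumps are decoys outside the box. Next I'll fit the poses.

```bash
cat >> h.py <<'E'
def world(p):
    Rm=R.from_euler('xyz',p["attitude"],degrees=True).as_matrix()
    return cloud(p)@Rm.T+p["eye"]
def rect(P):
    r=cv2.minAreaRect((P*1000).astype(np.float32)); return r
E
python3 - <<'E'
from h import *
for n in("top","scene"):
    p=cams.camera(n); W=world(p); ok=p["range_z"]>0
    print(n,"bench z", np.median(W[150:160,200:220,2]) if n=="top" else np.median(W[320:330,215:225,2]))
    def reg(x0,x1,y0,y1,z0,z1):
        m=ok&(W[...,0]>x0)&(W[...,0]<x1)&(W[...,1]>y0)&(W[...,1]<y1)&(W[...,2]>z0)&(W[...,2]<z1)
        k=cv2.morphologyEx(m.astype(np.uint8),cv2.MORPH_OPEN,np.ones((2,2)))
        return W[k>0]
    for nm in["reclaim_box","plaster_slab","bat_top_c","bat_mid_c","tamper_mid","glaze_jar","offcut1_c","offcut3_c"]:
        for d in cams.find_in(nm,p)[:7]: print(nm,np.round(d["at"],3),round(d["confidence"],2))
    q=reg(.3,.8,-.35,.45,.085,.1); print("battop",len(q),rect(q[:,:2]),q[:,2].mean())
    q=reg(.2,.8,.3,.6,.01,.025); print("plate",len(q),rect(q[:,:2]) if len(q)>5 else 0)
    q=reg(.2,.8,.3,.6,.115,.14); print("handle",len(q),rect(q[:,:2])if len(q)>5 else 0,q[:,2].mean())
    np.save(f"W_{n}.npy",W)
E
```

```text
top bench z 0.0011744921269062347
reclaim_box [ 0.557 -0.143  0.044] 0.72
reclaim_box [ 0.548 -0.094  0.039] 0.59
plaster_slab [0.431 0.037 0.044] 0.87
bat_top_c [0.543 0.096 0.093] 0.62
bat_mid_c [ 0.556 -0.144  0.047] 0.48
tamper_mid [0.485 0.385 0.018] 0.79
glaze_jar [ 0.489 -0.39   0.106] 0.71
offcut1_c [ 0.483 -0.081  0.058] 0.84
offcut3_c [ 0.307 -0.307  0.027] 0.92
offcut3_c [ 0.333 -0.189  0.027] 0.81
offcut3_c [ 0.546 -0.095  0.039] 0.73
offcut3_c [ 0.624 -0.327  0.027] 0.63
offcut3_c [0.348 0.267 0.025] 0.61
battop 8518 ((554.4830932617188, 125.40678405761719), (416.2145690917969, 363.4927062988281), 64.6570816040039) 0.09675463190364232
plate 2446 ((540.310546875, 351.628173828125), (591.7258911132812, 575.8461303710938), 10.377290725708008)
handle 227 ((635.0023193359375, 452.989990234375), (340.9907531738281, 71.22046661376953), 14.25428295135498) 0.12305197733365564
scene bench z -0.0009907485087051748
reclaim_box [ 0.572 -0.152  0.053] 0.58
reclaim_box [0.676 0.035 0.036] 0.49
plaster_slab [0.678 0.032 0.034] 0.75
bat_top_c [0.559 0.082 0.092] 0.76
tamper_mid [0.502 0.385 0.017] 0.93
glaze_jar [ 0.525 -0.412  0.086] 0.9
offcut1_c [ 0.497 -0.093  0.049] 0.55
offcut3_c [ 0.563 -0.102  0.04 ] 0.88
offcut3_c [0.354 0.264 0.029] 0.87
offcut3_c [ 0.321 -0.312  0.029] 0.65
offcut3_c [ 0.64  -0.334  0.026] 0.57
offcut3_c [ 0.337 -0.194  0.028] 0.55
battop 6296 ((735.4305419921875, -174.66326904296875), (310.45501708984375, 1470.758544921875), 35.0540771484375) 0.09449259030450814
plate 1306 ((899.08642578125, 76.4732666015625), (405.5489501953125, 1662.960693359375), 40.49753189086914)
handle 130 ((962.20849609375, 15.8988037109375), (328.7617492675781, 1512.4189453125), 36.90543746948242) 0.1349120920017699
```

```bash
python3 - <<'E'
from h import *
from scipy import ndimage
for n in("top","scene"):
    W=np.load(f"W_{n}.npy")
    def comp(seed,z0,z1):
        m=(W[...,2]>z0)&(W[...,2]<z1)
        l,_=ndimage.label(m); k=l==l[seed[1],seed[0]]; 
        return W[k]
    s={"top":(290,190),"scene":(390,240)}[n]
    print(n,W[s[1],s[0]])
    q=comp(s,.085,.1); print(len(q),rect(q[:,:2]),q[:,2].mean(),q[:,2].std())
    # plane fit
    A=np.c_[q[:,:2],np.ones(len(q))]; print("plane",np.linalg.lstsq(A,q[:,2],rcond=None)[0])
    # bench plane
    m=(abs(W[...,2])<.008)&(W[...,0]>.2)&(W[...,0]<.8)&(abs(W[...,1])<.6); q=W[m];A=np.c_[q[:,:2],np.ones(len(q))]; print("bench",np.linalg.lstsq(A,q[:,2],rcond=None)[0])
    for d in {"top":[(232,168),(324,168),(232,268),(331,170),(415,170),(416,265),(331,262),(145,237),(375,101),(179,237)],"scene":[(352,196),(290,237),(420,240),(213,293),(394,371),(420,160),(436,200)]}[n]: print(d,np.round(W[d[1],d[0]],3))
E
```

```text
top [0.61050322 0.06051651 0.09378185]
8506 ((547.7546997070312, 95.54931640625), (214.88743591308594, 236.125732421875), 89.29185485839844) 0.09299260433784752 0.002324492880675811
plane [-1.50446899e-05 -1.11542085e-04  9.30113541e-02]
bench [ 9.87838742e-05 -1.68610239e-04  9.64684625e-04]
(232, 168) [0.693 0.216 0.007]
(324, 168) [ 0.695 -0.026 -0.001]
(232, 268) [0.427 0.207 0.04 ]
(331, 170) [ 0.666 -0.041  0.076]
(415, 170) [ 0.687 -0.268  0.001]
(416, 265) [ 0.433 -0.259  0.003]
(331, 262) [ 0.438 -0.039  0.049]
(145, 237) [0.491 0.393 0.133]
(375, 101) [ 0.854 -0.158  0.061]
(179, 237) [ 0.513  0.351 -0.004]
scene [0.61750386 0.14750578 0.08660916]
6272 ((548.21826171875, 90.97836303710938), (220.9334716796875, 242.0792236328125), 88.95219421386719) 0.0905481590975601 0.002205865983708789
plane [ 0.00010895 -0.0012095   0.09059058]
bench [ 0.00034043 -0.00141176 -0.00134081]
(352, 196) [0.443 0.193 0.089]
(290, 237) [ 0.438 -0.012  0.073]
(420, 240) [ 0.608  0.283 -0.008]
(213, 293) [ 0.453 -0.251  0.064]
(394, 371) [ 0.863 -0.102  0.059]
(420, 160) [0.49  0.396 0.128]
(436, 200) [0.546 0.417 0.013]
```

```bash
python3 - <<'E'
from h import *
from scipy import ndimage
p=cams.camera("top"); save(p,"pics/boxzoom.png",(320,155,430,275),5); 
W=world(p)
np.save("W_top.npy",W)
x,y,z=W[...,0],W[...,1],W[...,2]
m=(z>.067)&(z<.083)&(x>.4)&(x<.7)&(y<-.02)&(y>-.3)
l,_=ndimage.label(m); c=np.bincount(l.ravel());c[0]=0;k=l==c.argmax()
print("box",rect(W[k][:,:2]),c.max(),z[k].mean())
for (lo,hi) in((.05,.068),(.033,.056)):
    m=(z>lo)&(z<hi)&(x>.38)&(x<.72)&(y>-.03)&(y<.3); print(lo,m.sum(),rect(W[m][:,:2]))
# tamper
m=(z>.009)&(z<.028)&(x>.38)&(x<.6)&(y>.3)&(y<.5);m=cv2.morphologyEx(m.astype(np.uint8),cv2.MORPH_OPEN,np.ones((3,3)))>0
print("plate",m.sum(),rect(W[m][:,:2]),z[m].mean())
m=(z>.118)&(z<.145)&(x>.38)&(x<.6)&(y>.3)&(y<.5);print("handle",m.sum(),rect(W[m][:,:2]),z[m].mean(),W[m].mean(0))
p2=cams.camera("scene"); save(p2,"pics/boxzoom2.png",(205,235,355,370),5); save(p2,"pics/tamp.png",(380,140,460,220),7);W=world(p2);x,y,z=W[...,0],W[...,1],W[...,2]
m=(z>.009)&(z<.024)&(x>.38)&(x<.6)&(y>.3)&(y<.5);m=cv2.morphologyEx(m.astype(np.uint8),cv2.MORPH_OPEN,np.ones((3,3)))>0
print("plate",m.sum(),rect(W[m][:,:2]),z[m].mean())
m=(z>.118)&(z<.145)&(x>.38)&(x<.6)&(y>.3)&(y<.5);print("handle",m.sum(),rect(W[m][:,:2]),z[m].mean(),W[m].mean(0))
m=(z>.067)&(z<.083)&(x>.4)&(x<.7)&(y<-.02)&(y>-.3)
l,_=ndimage.label(m); c=np.bincount(l.ravel());c[0]=0;k=l==c.argmax()
print("box",rect(W[k][:,:2]),c.max(),z[k].mean())
E
```

```text
box ((552.203369140625, -142.33163452148438), (209.5795135498047, 229.26824951171875), 89.87542724609375) 1774 0.0746191487983097
0.05 6 ((448.4205627441406, 82.75538635253906), (50.36552047729492, 226.20982360839844), 20.194583892822266)
0.033 610 ((547.9192504882812, 95.18293762207031), (231.44760131835938, 248.78134155273438), 89.23947143554688)
plate 1033 ((491.76959228515625, 398.7362365722656), (87.31657409667969, 99.74012756347656), 81.56840515136719) 0.018991872727072933
handle 170 ((491.4111328125, 397.3407287597656), (29.66771697998047, 28.65374755859375), 81.06483459472656) 0.12953344458274602 [0.49074494 0.39588072 0.12953344]
plate 552 ((492.9376220703125, 392.1696472167969), (90.5734634399414, 105.36068725585938), 80.95291137695312) 0.01589939832533396
handle 103 ((495.07952880859375, 391.3540344238281), (34.44580078125, 33.12106704711914), 82.98880004882812) 0.12605034485123534 [0.49570711 0.39001734 0.12605034]
box ((552.191162109375, -145.1053466796875), (234.17092895507812, 211.7362060546875), 0.024530036374926567) 1958 0.07238823647590023
```

View pics/boxzoom.png

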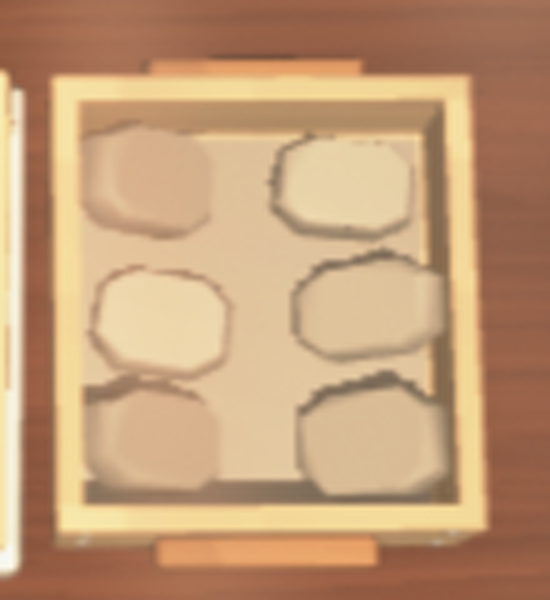

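View pics/boxzoom2.png

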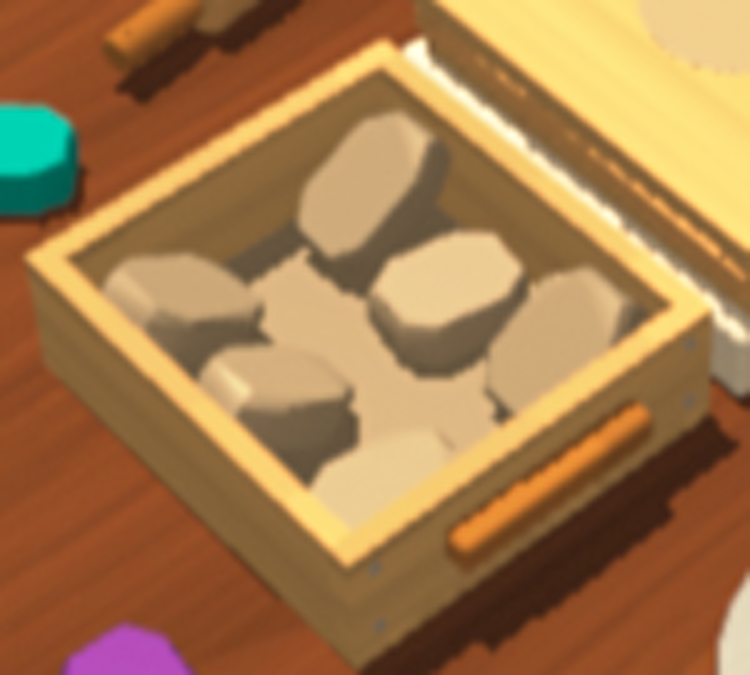

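View pics/tamp.png

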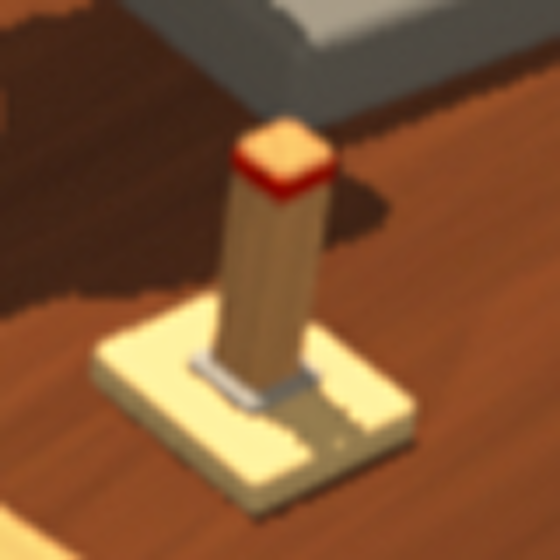

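```bash
cat >> h.py <<'E'
def tool():
    o=get_obs(); M=R.from_euler('xyz',o["tcp_rot"],degrees=True).as_matrix()
    return o,M
def go(tgt,yaw=None,M2=None):
    """print shift in tool mm + rotvec; yaw = desired world heading of tool y (mod 180), tool down"""
    o,M=tool(); d=M.T@(np.array(tgt)-o["ee_pos"])*1000
    if M2 is None and yaw is not None:
        best=None
        for s in(0,180):
            a=np.radians(yaw+s); X=np.array([0,0,-1.]);Y=np.array([np.cos(a),np.sin(a),0]);N=np.stack([X,Y,np.cross(X,Y)],1)
            rv=R.from_matrix(M.T@N).as_rotvec()
            if best is None or np.linalg.norm(rv)<np.linalg.norm(best): best=rv
        rv=best
    elif M2 is not None: rv=R.from_matrix(M.T@M2).as_rotvec()
    else: rv=np.zeros(3)
    print("t",round(o["time"],2),"pos",np.round(o["ee_pos"],4),"F",np.round(o["wrist_force"],1),"open",round(o["opening"],4),"q",np.round(o["q"],1))
    print("shift",np.round(d,1),"rv",np.round(rv,4))
E
python3 - <<'E'
from h import *
o,M=tool(); print(np.round(M,3))
go((.492,.3955,.20),yaw=-8.3)
go((.492,.3955,.20),yaw=81.7)
E
```

```text
[[ 0.     0.295  0.955]
 [-0.     0.955 -0.295]
 [-1.    -0.     0.   ]]
t 1.1 pos [0.1624 0.5255 0.2313] F [ 1.3  0.3 -0.7] open 0.0856 q [72.8  5.  10.1 95.1 -0.  90. ]
shift [ 31.3 -26.8 353.2] rv [ 1.4159  0.     -0.    ]
t 1.1 pos [0.1624 0.5255 0.2313] F [ 1.3  0.3 -0.7] open 0.0856 q [72.8  5.  10.1 95.1 -0.  90. ]
shift [ 31.3 -26.8 353.2] rv [-0.1549  0.      0.    ]
```

Emit:
apply_moves:
  rows:
    - [[20,-8,90,0,0,0,1],[35,-14,180,-0.05,0,0,1],[50,-21,265,-0.1,0,0,1],[65,-27,340,-0.155,0,0,1],[71,-27.5,354,-0.155,0,0,1],[71,-27.5,354,-0.155,0,0,1],[71,-27.5,354,-0.155,0,0,1],[71,-27.5,354,-0.155,0,0,1],[71,-27.5,354,-0.155,0,0,1],[71,-27.5,354,-0.155,0,0,1]]
  newtons: 100

```text
time: 2.1
ee_pos: [0.492, 0.3949, 0.1604]
tcp_rot: [-179.0, 90.0, 172.7]
wrist_force: [-0.3, -0.4, -0.1]
opening: 0.0852
```

```bash
python3 - <<'E'
from h import *
go((.493,.3945,.087),yaw=81.7)
p=cams.camera("scene"); save(p,"pics/s1.png",(370,90,470,220),5)
E
```

```text
t 2.1 pos [0.492  0.3949 0.1604] F [-0.3 -0.4 -0.1] open 0.0852 q [38.7 15.4 14.1 88.8  0.  47. ]
shift [73.4 -0.2  1.1] rv [-0.     -0.0004  0.    ]
```

View pics/s1.png

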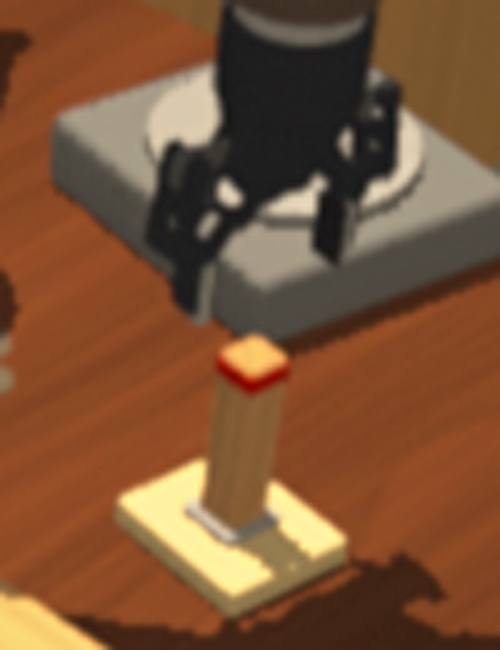

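The open fingers straddle the handle, at crop px (195,300) and (330,240) around (252,355). Now I'll descend and close.

Emit:
apply_moves:
  rows:
    - [[35,0,0.5,0,0,0,1],[73,0,1,0,0,0,1],[73,0,1,0,0,0,1],[73,0,1,0,0,0,0],[73,0,1,0,0,0,0],[73,0,1,0,0,0,0],[73,0,1,0,0,0,0],[73,0,1,0,0,0,0],[73,0,1,0,0,0,0],[73,0,1,0,0,0,0]]
  newtons: 110

```text
time: 3.15
ee_pos: [0.4932, 0.396, 0.0896]
tcp_rot: [60.8, 89.8, 52.6]
wrist_force: [-0.7, 1.9, 6.2]
opening: 0.0263
```

Emit:
apply_moves:
  rows:
    - [[-40,0,0,0,0,0,0],[-90,0,0,0,0,0,0],[-130,0,0,0,0,0,0],[-130,0,0,0,0,0,0],[-130,0,0,0,0,0,0]]

```text
time: 3.65
ee_pos: [0.4932, 0.3957, 0.2196]
tcp_rot: [58.0, 89.8, 49.8]
wrist_force: [0.9, 0.5, -5.4]
opening: 0.0268
```

```bash
python3 - <<'E'
from h import *
go((.493,.3945,.087),yaw=81.7)
p=cams.camera("scene"); save(p,"pics/s2.png",(370,60,500,220),4); W=world(p)
m=(W[...,0]>.4)&(W[...,0]<.6)&(W[...,1]>.33)&(W[...,1]<.46)&(W[...,2]>.08)&(W[...,2]<.19)
l=p["pixels"].astype(int); m&=(l[...,0]>180)
q=W[m]; print(len(q),np.percentile(q[:,2],[1,50,90]), rect(q[q[:,2]>np.percentile(q[:,2],50)-.006][:,:2]))
E
```

```text
t 3.65 pos [0.4932 0.3957 0.2196] F [ 0.9  0.5 -5.4] open 0.0268 q [38.7 16.3 21.8 95.3  0.  47. ]
shift [132.6  -1.7  -0.3] rv [ 0.0009  0.0022 -0.0035]
327 [0.14049671 0.14628332 0.14985816] ((483.67889404296875, 394.40478515625), (88.3371353149414, 83.89484405517578), 83.20092010498047)
```

View pics/s2.png

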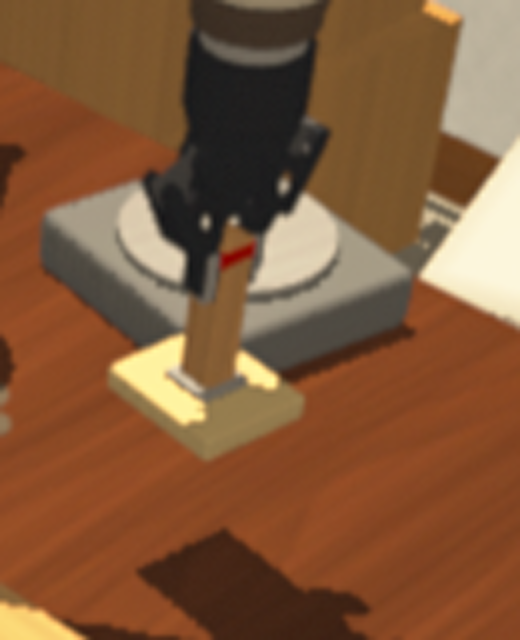

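Emit:
apply_moves:
  rows:
    - [[0,-40,7,0,0,0,0],[0,-85,14,-0.03,0,0,0],[0,-130,22,-0.06,0,0,0],[0,-175,30,-0.09,0,0,0],[0,-220,37,-0.12,0,0,0],[0,-265,45,-0.145,0,0,0],[0,-310,53,-0.145,0,0,0],[0,-355,60,-0.145,0,0,0],[0,-400,68,-0.145,0,0,0],[0,-440,75,-0.145,0,0,0],[0,-470,80,-0.145,0,0,0],[0,-485,83,-0.145,0,0,0],[0,-486,84,-0.145,0,0,0],[0,-486,84,-0.145,0,0,0],[0,-486,84,-0.145,0,0,0],[0,-486,84,-0.145,0,0,0]]

```text
time: 5.3
ee_pos: [0.5062, -0.0965, 0.2171]
tcp_rot: [81.0, 89.9, 81.1]
wrist_force: [-0.0, -0.1, -4.1]
opening: 0.027
```

```bash
python3 - <<'E'
from h import *
go((.504,-.0987,.18),yaw=90)
p=cams.camera("top"); save(p,"pics/t3.png",(220,130,440,290),3.5); W=world(p)
l=p["pixels"].astype(int)
m=(W[...,0]>.4)&(W[...,0]<.65)&(W[...,1]>-.25)&(W[...,1]<.05)&(W[...,2]>.135)&(W[...,2]<.165)
q=W[m]; print(len(q),np.median(q[:,2]), rect(q[:,:2]))
p=cams.camera("scene"); save(p,"pics/s3.png",(180,130,440,380),2.4); W=world(p)
E
```

```text
t 5.3 pos [ 0.5062 -0.0965  0.2171] F [-0.  -0.1 -4.1] open 0.027 q [-10.8  -0.1   3.3  93.3   0.1 -11. ]
shift [37.1 -2.2 -2.2] rv [ 0.0026  0.0003 -0.0017]
53 0.1467376276309842 ((516.6505126953125, -58.368507385253906), (8.364810943603516, 74.13470458984375), 83.92965698242188)
```

View pics/t3.png

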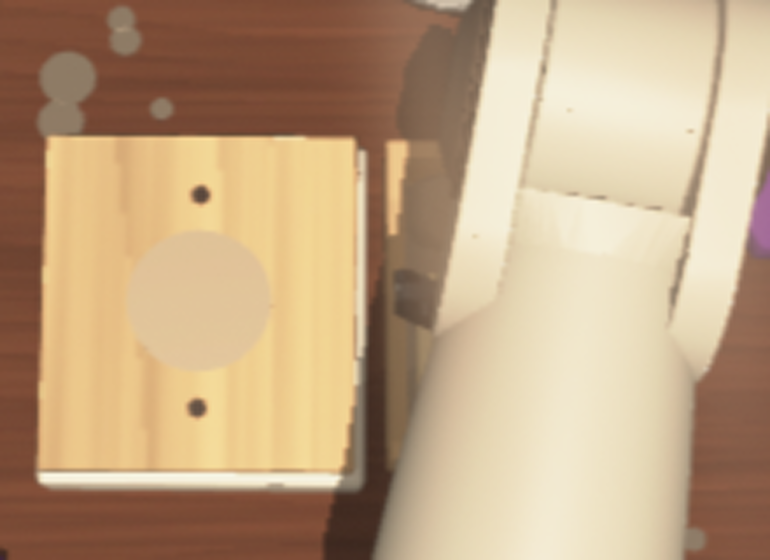

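View pics/s3.png

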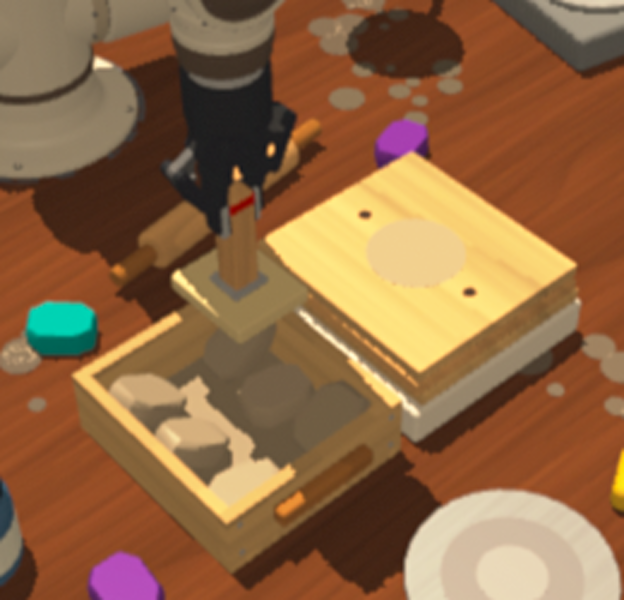

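The plate hovers over the box's +y/−x part, at scene crop (240,295). I'll measure the plate against the box from the scene camera.

```bash
python3 - <<'E'
from h import *
p=cams.camera("scene"); W=world(p); np.save("W_s3.npy",W)
x,y,z=W[...,0],W[...,1],W[...,2]
l=p["pixels"].astype(int)
m=(x>.4)&(x<.6)&(y>-.18)&(y<-.02)&(z>.134)&(z<.155)
m=cv2.morphologyEx(m.astype(np.uint8),cv2.MORPH_OPEN,np.ones((3,3)))>0
q=W[m]; print(len(q),np.percentile(q[:,2],[5,50,95]), rect(q[:,:2]), q[:,:2].min(0),q[:,:2].max(0))
A=np.c_[q[:,:2],np.ones(len(q))]; print("plane",np.linalg.lstsq(A,q[:,2],rcond=None)[0])
E
```

```text
1053 [0.13768698 0.14458381 0.15085155] ((508.192626953125, -99.15670776367188), (106.50574493408203, 87.71994018554688), 0.4765401780605316) [ 0.45490256 -0.14313282] [ 0.56145432 -0.05539832]
plane [-0.01800521  0.026496    0.15672685]
```

Emit:
apply_moves:
  rows:
    - [[30,-1,-1,0,0,0,0],[50,-1,-1,0,0,0,0],[56,-1,-1,0,0,0,0],[62,-1,-1,0,0,0,0],[68,-1,-1,0,0,0,0],[72,-1,-1,0,0,0,0]]

```text
time: 6.05
ee_pos: [0.5056, -0.0979, 0.1457]
tcp_rot: [37.5, 89.9, 37.6]
wrist_force: [-0.1, -0.8, -4.0]
opening: 0.0268
```

Emit:
apply_moves:
  rows:
    - [[5,0,0,0,0,0,0],[9,0,0,0,0,0,0],[12,0,0,0,0,0,0],[14,0,0,0,0,0,0]]

```text
time: 6.45
ee_pos: [0.5056, -0.0978, 0.1314]
tcp_rot: [41.0, 89.9, 41.1]
wrist_force: [-0.2, 0.4, -3.8]
opening: 0.0271
```

Emit:
apply_moves:
  rows:
    - [[2,0,0,0,0,0,0],[4,0,0,0,0,0,0],[6,0,0,0,0,0,0],[6,0,0,0,0,0,0]]

```text
time: 6.85
ee_pos: [0.5058, -0.0978, 0.1274]
tcp_rot: [15.1, 89.8, 15.3]
wrist_force: [-4.9, 1.5, 9.8]
opening: 0.027
```

```bash
python3 - <<'E'
from h import *
go((.504,-.0987,.18),yaw=90)
p=cams.camera("scene"); save(p,"pics/s4.png",(200,200,360,370),3.5); W=world(p)
E
```

```text
t 6.85 pos [ 0.5058 -0.0978  0.1274] F [-4.9  1.5  9.8] open 0.027 q [-11.   -0.8  -7.3  83.3   0.1 -11.1]
shift [-52.6  -0.8  -1.6] rv [ 0.0022  0.0035 -0.0009]
```

View pics/s4.png

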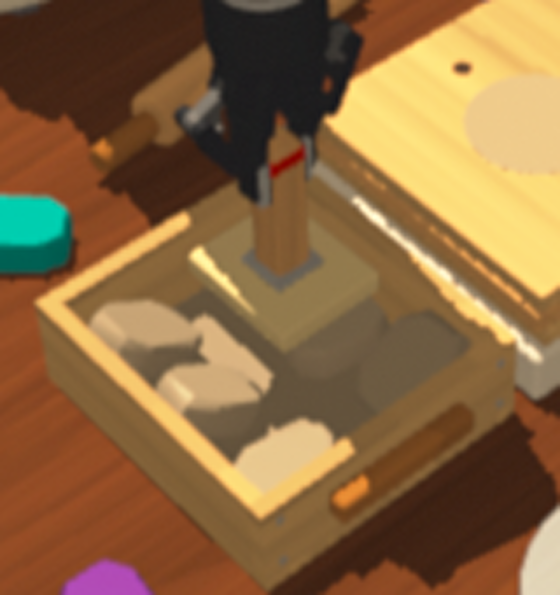

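Emit:
apply_moves:
  rows:
    - [[3,0,0,0,0,0,0],[3,0,0,0,0,0,0],[-20,0,0,0,0,0,0],[-50,0,0,0,0,0,0],[-50,0,45,0,0,0,0],[-50,0,90,0,0,0,0],[-50,0,91,0,0,0,0],[-50,0,91,0,0,0,0]]

```text
time: 7.7
ee_pos: [0.597, -0.0975, 0.176]
tcp_rot: [61.8, 89.9, 62.0]
wrist_force: [-0.7, -0.5, -3.6]
opening: 0.0268
```

```bash
python3 - <<'E'
from h import *
go((.596,-.0975,.135),yaw=90)
p=cams.camera("scene"); save(p,"pics/s5.png",(200,200,360,370),3.5); W=world(p)
E
```

```text
t 7.7 pos [ 0.597  -0.0975  0.176 ] F [-0.7 -0.5 -3.6] open 0.0268 q [-9.3 11.8 11.6 89.7  0.1 -9.5]
shift [41.  -0.  -1.1] rv [ 0.0026  0.0007 -0.0014]
```

View pics/s5.png

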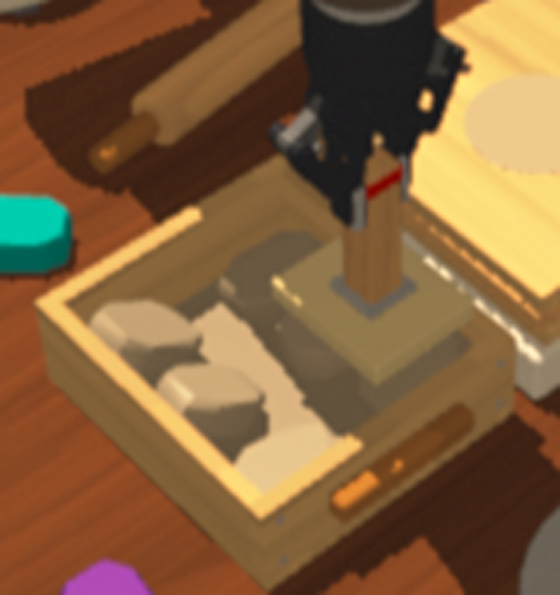

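Emit:
apply_moves:
  rows:
    - [[8,0,-1,0,0,0,0],[14,0,-1,0,0,0,0],[20,0,-1,0,0,0,0],[26,0,-1,0,0,0,0],[32,0,-1,0,0,0,0],[38,0,-1,0,0,0,0],[44,0,-1,0,0,0,0],[48,0,-1,0,0,0,0],[51,0,-1,0,0,0,0],[51,0,-1,0,0,0,0]]

```text
time: 8.75
ee_pos: [0.5958, -0.0975, 0.1273]
tcp_rot: [13.9, 89.8, 14.1]
wrist_force: [-0.6, 0.7, 4.2]
opening: 0.027
```

Emit:
apply_moves:
  rows:
    - [[3,0,0,0,0,0,0],[3,0,0,0,0,0,0],[-25,0,0,0,0,0,0],[-52,0,0,0,0,0,0],[-52,-30,-30,0,0,0,0],[-52,-60,-60,0,0,0,0],[-52,-88,-90,0,0,0,0],[-52,-90,-92,0,0,0,0],[-52,-90,-92,0,0,0,0]]

```text
time: 9.65
ee_pos: [0.5034, -0.1886, 0.1793]
tcp_rot: [8.2, 89.7, 8.2]
wrist_force: [-0.0, 0.6, -3.8]
opening: 0.0271
```

```bash
python3 - <<'E'
from h import *
go((.504,-.1875,.135),yaw=90)
p=cams.camera("scene"); save(p,"pics/s6.png",(200,200,360,370),3.5); W=world(p)
E
```

```text
t 9.65 pos [ 0.5034 -0.1886  0.1793] F [-0.   0.6 -3.8] open 0.0271 q [-20.6   2.3   1.5  89.    0.1 -20.6]
shift [44.3  1.   0.4] rv [ 0.0005  0.0047 -0.0007]
```

View pics/s6.png

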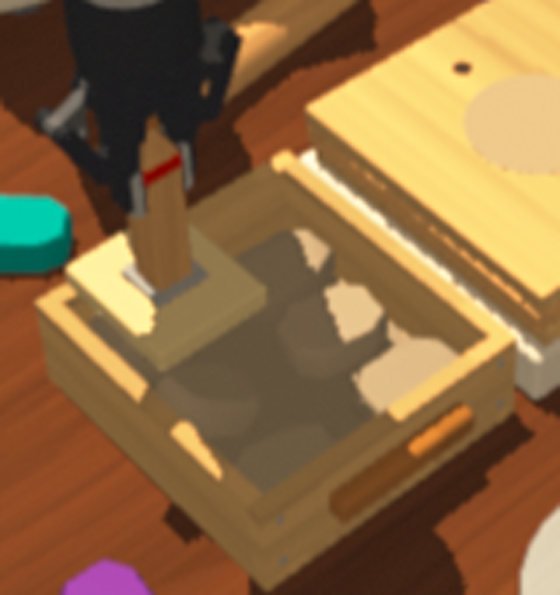

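The +y row now looks flat. Next is the −y row.

Emit:
apply_moves:
  rows:
    - [[8,1,0,0,0,0,0],[14,1,0,0,0,0,0],[20,1,0,0,0,0,0],[26,1,0,0,0,0,0],[32,1,0,0,0,0,0],[38,1,0,0,0,0,0],[44,1,0,0,0,0,0],[49,1,0,0,0,0,0],[54,1,0,0,0,0,0],[54,1,0,0,0,0,0]]

```text
time: 10.7
ee_pos: [0.5048, -0.187, 0.1265]
tcp_rot: [2.2, 89.6, 2.3]
wrist_force: [0.0, 1.4, 4.1]
opening: 0.0271
```

Emit:
apply_moves:
  rows:
    - [[3,0,0,0,0,0,0],[3,0,0,0,0,0,0],[-25,0,0,0,0,0,0],[-52,0,0,0,0,0,0],[-52,0,30,0,0,0,0],[-52,0,50,0,0,0,0],[-52,0,50,0,0,0,0],[-52,0,50,0,0,0,0]]

```text
time: 11.5
ee_pos: [0.5542, -0.1868, 0.1782]
tcp_rot: [6.0, 89.7, 6.1]
wrist_force: [-0.5, 1.1, -4.5]
opening: 0.0267
```

```bash
python3 - <<'E'
from h import *
go((.55,-.1875,.135),yaw=90)
p=cams.camera("scene"); save(p,"pics/s7.png",(200,200,360,370),3.5); W=world(p)
E
```

```text
t 11.5 pos [ 0.5542 -0.1868  0.1782] F [-0.5  1.1 -4.5] open 0.0267 q [-18.7   8.7   8.3  89.3   0.1 -18.8]
shift [43.2 -0.7 -4.5] rv [ 0.0019  0.0057 -0.0006]
```

View pics/s7.png

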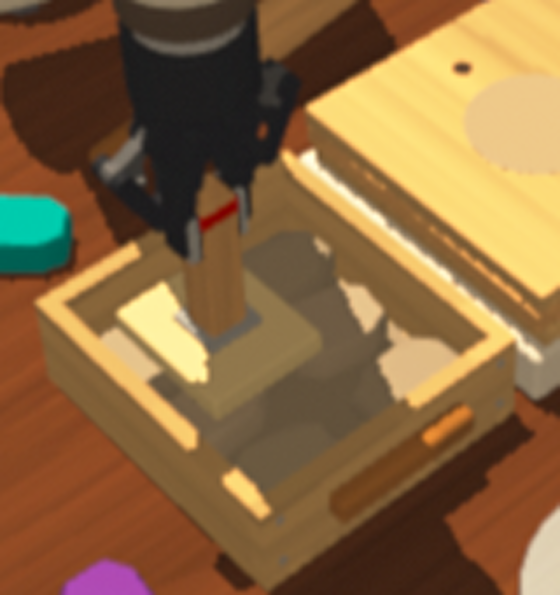

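Emit:
apply_moves:
  rows:
    - [[8,0,0,0,0,0,0],[14,0,0,0,0,0,0],[20,0,0,0,0,0,0],[26,0,0,0,0,0,0],[32,0,0,0,0,0,0],[38,0,0,0,0,0,0],[44,0,0,0,0,0,0],[49,0,0,0,0,0,0],[54,0,0,0,0,0,0],[56,0,0,0,0,0,0],[56,0,0,0,0,0,0]]

```text
time: 12.65
ee_pos: [0.554, -0.1868, 0.1269]
tcp_rot: [-3.9, 89.5, -3.8]
wrist_force: [-14.5, 4.4, 25.5]
opening: 0.0266
```

```bash
python3 - <<'E'
from h import *
go((.55,-.1425,.135),yaw=90)
p=cams.camera("scene"); save(p,"pics/s8.png",(200,200,360,370),3.5); W=world(p)
E
```

```text
t 12.65 pos [ 0.554  -0.1868  0.1269] F [-14.5   4.4  25.5] open 0.0266 q [-18.7   8.4   2.2  83.4   0.1 -18.8]
shift [-8.1 44.3 -3.9] rv [0.0016 0.0093 0.0006]
```

View pics/s8.png

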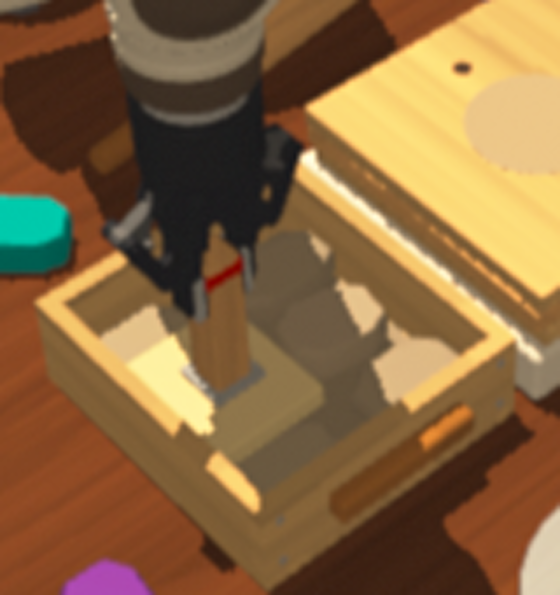

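Emit:
apply_moves:
  rows:
    - [[0,0,0,0,0,0,0],[-45,0,0,0,0,0,0],[-95,0,0,0,0,0,0],[-95,45,0,0,0,0,0],[-95,90,-15,0,0,0,0],[-95,140,-30,0,0,0,0],[-95,190,-45,0,0,0,0],[-95,230,-55,0,0,0,0],[-95,250,-60,0,0,0,0],[-95,250,-60,0,0,0,0]]

```text
time: 13.7
ee_pos: [0.4921, 0.0657, 0.2212]
tcp_rot: [0.2, 89.5, 0.5]
wrist_force: [0.1, -1.0, -4.0]
opening: 0.027
```

```bash
python3 - <<'E'
from h import *
go((.492,.3955,.22),yaw=81.7)
for n,c in(("top",(320,155,430,275)),("scene",(205,235,355,370))):
    p=cams.camera(n); save(p,f"pics/{n}9.png",c,5); W=world(p)
    x,y,z=W[...,0]-.552,W[...,1]+.1437,W[...,2]
    # height grid
    for gx in np.arange(.09,-.1,-.02):
        r=[]
        for gy in np.arange(.08,-.09,-.02):
            m=(abs(x-gx)<.01)&(abs(y-gy)<.01)&(z<.09)&(z>-.01)
            r.append(f"{1000*np.median(z[m]):4.0f}" if m.sum()>3 else "   .")
        print(" ".join(r))
    print()
E
```

```text
t 13.7 pos [0.4921 0.0657 0.2212] F [ 0.1 -1.  -4. ] open 0.027 q [ 7.6 -3.1  0.8 93.3 -0.1  7.3]
shift [  1.2 329.8   1.6] rv [ 0.1502  0.0096 -0.0007]
  35   38   37   12   12   34   39   38   14
  38   38   39   34   12   39   39   39   37
  34   36   36   13   12   26   36   37   15
  11   13   12   12   12   13   13   13   14
  36   39   39   36   12   34   37   38   37
  36   39   40   38   12   32   37   37   36
  12   15   23   13   12   12   13   13   13
  36   36   37   14   11   15   38   38   38
  37   37   37   34   11   36   38   37   39
  23   34   36   14   12   15   37   36   36

  63    .    .    .    .    .    .    .    .
  37   36   36   33   11   37   37   37   38
  36   36   35   14   10   36   37   37   38
  27   24   18   10   10   10   21   24   34
  33   37   36   29   10   30   35   35   36
  39   37   37   33    9   34   34   35   34
  25   31   36   12   10    9   20   22    .
  32   33   33   23   10   11   34   35   35
  34   35   35   31    8   36   36   35   36
  38   36   36   14   11   41   36   36   38
```

View pics/top9.png

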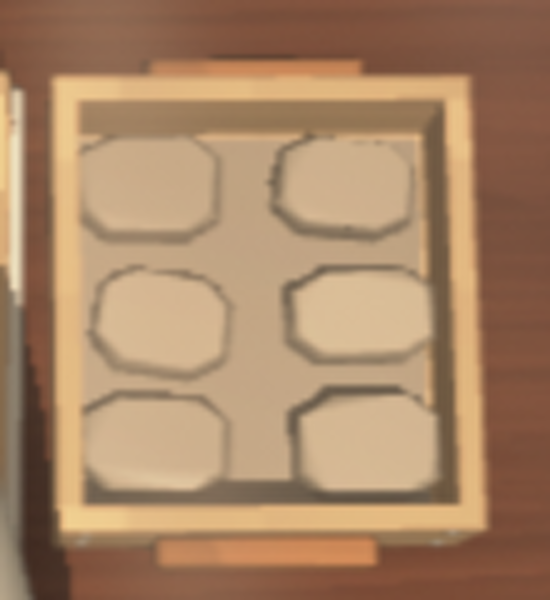

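View pics/scene9.png

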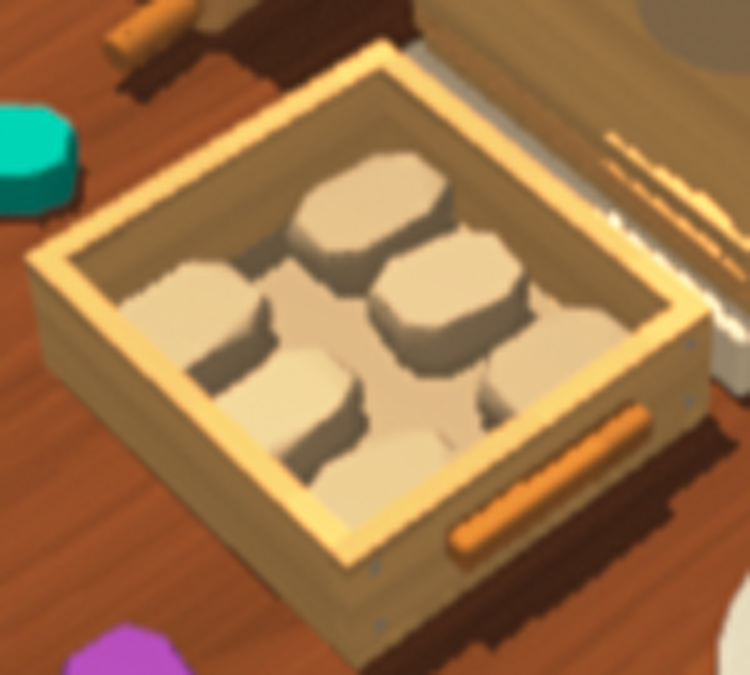

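Emit:
apply_moves:
  rows:
    - [[0,45,-4,0,0.005,0,0],[0,90,-8,0,0.01,0,0],[0,135,-12,0,0.01,0,0],[0,180,-16,0,0.01,0,0],[0,225,-20,0,0.01,0,0],[0,270,-24,0,0.01,0,0],[0,310,-28,0,0.01,0,0],[0,345,-32,0,0.01,0,0],[0,364,-32,0,0.01,0,0],[20,364,-32,0,0.01,0,0],[60,364,-32,0,0.01,0,0],[95,364,-32,0,0.01,0,0],[110,364,-32,0,0.01,0,0],[118,364,-32,0,0.01,0,0],[121,364,-32,0,0.01,0,0],[121,364,-32,0,0.01,0,0]]

```text
time: 15.4
ee_pos: [0.4615, 0.4275, 0.1007]
tcp_rot: [19.2, 90.0, 19.3]
wrist_force: [-1.2, 0.8, -3.5]
opening: 0.0269
```

```bash
python3 - <<'E'
from h import *
go((.46,.43,.0895),yaw=90)
E
```

```text
t 15.4 pos [0.4615 0.4275 0.1007] F [-1.2  0.8 -3.5] open 0.0269 q [42.8 15.2  7.3 82.1 -0.  42.7]
shift [11.2  2.5 -1.5] rv [ 0.0026  0.0007 -0.0002]
```

Emit:
apply_moves:
  rows:
    - [[4,0,0,0,0,0,0],[8,0,0,0,0,0,0],[11,0,0,0,0,0,0],[11,0,0,0,0,0,0],[11,0,0,0,0,0,0]]

```text
time: 15.9
ee_pos: [0.4615, 0.4275, 0.0898]
tcp_rot: [15.4, 90.0, 15.6]
wrist_force: [0.6, 0.4, -3.7]
opening: 0.0266
```

Emit:
apply_moves:
  rows:
    - [[2,0,0,0,0,0,0],[2,0,0,0,0,0,0]]

```text
time: 16.1
ee_pos: [0.4616, 0.4276, 0.0894]
tcp_rot: [29.7, 89.9, 29.8]
wrist_force: [-2.9, -2.5, 5.8]
opening: 0.0271
```

Emit:
apply_moves:
  rows:
    - [[0,0,0,0,0,0,0.6],[0,0,0,0,0,0,1],[0,0,0,0,0,0,1],[0,0,0,0,0,0,1],[0,0,0,0,0,0,1],[-30,0,0,0,0,0,1],[-70,0,0,0,0,0,1],[-110,0,0,0,0,0,1],[-110,0,0,0,0,0,1]]

```text
time: 17.0
ee_pos: [0.4626, 0.4286, 0.2058]
tcp_rot: [40.4, 89.4, 40.6]
wrist_force: [1.0, 0.8, 0.1]
opening: 0.0854
```

```bash
python3 - <<'E'
from h import *
go((.548,.26,.2),yaw=0)
p=cams.camera("scene"); save(p,"pics/s10.png",(370,60,500,220),4)
E
```

```text
t 17.0 pos [0.4626 0.4286 0.2058] F [1.  0.8 0.1] open 0.0854 q [42.8 15.3 19.  93.1 -0.  42.7]
shift [   5.3 -168.9   84.8] rv [-1.568e+00  1.190e-02  9.000e-04]
```

View pics/s10.png

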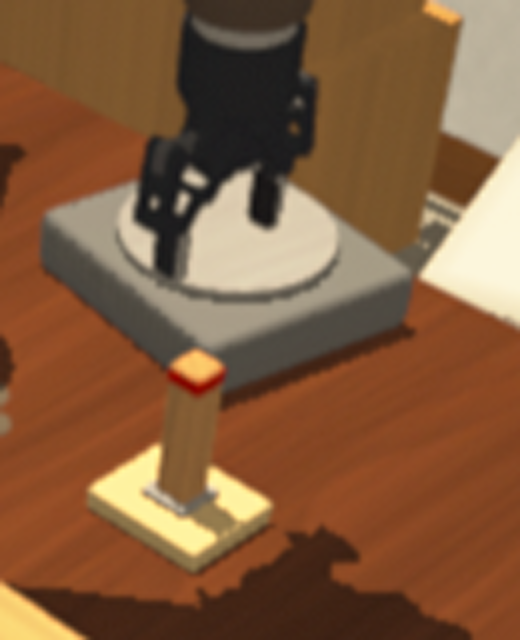

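Emit:
apply_moves:
  rows:
    - [[0,-20,8,-0.14,0,0,1],[0,-40,16,-0.28,0,0,1],[0,-60,24,-0.42,0,0,1],[0,-80,32,-0.56,0,0,1],[0,-100,42,-0.7,0,0,1],[0,-120,52,-0.84,0,0,1],[0,-140,62,-0.98,0,0,1],[0,-160,72,-1.12,0,0,1],[0,-180,80,-1.26,0,0,1],[20,-189,85,-1.4,0,0,1],[50,-189,85,-1.52,0,0,1],[76,-189,85,-1.568,0,0,1],[76,-189,85,-1.568,0,0,1],[76,-189,85,-1.568,0,0,1]]

```text
time: 18.45
ee_pos: [0.5478, 0.2397, 0.1259]
tcp_rot: [-46.7, 89.7, 43.2]
wrist_force: [0.3, -0.6, 0.2]
opening: 0.0855
```

```bash
python3 - <<'E'
from h import *
o,M=tool(); print(np.round(M,3))
go((.548,.235,.067),yaw=0)
p=cams.camera("scene"); save(p,"pics/s11.png",(290,100,480,300),3.5)
W=world(p); 
x,y,z=W[...,0],W[...,1],W[...,2]
l=p["pixels"].astype(int).sum(-1)
m=(x>.45)&(x<.65)&(y>.2)&(y<.29)&(z>.095)&(z<.18)&(l<200)
q=W[m]; print(len(q))
for a in(-1,1):
    s=q[(q[:,0]-.548)*a>0]; print(a,len(s),s.min(0) if len(s) else 0,s.max(0) if len(s) else 0, s[s[:,2]<s[:,2].min()+.02].mean(0) if len(s) else 0)
E
```

```text
[[ 0.004 -1.     0.002]
 [ 0.004  0.002  1.   ]
 [-1.    -0.004  0.004]]
t 18.45 pos [0.5478 0.2397 0.1259] F [ 0.3 -0.6  0.2] open 0.0855 q [ 23.6  10.4   4.4  83.7   0.1 -66.3]
shift [58.9  0.  -5. ] rv [-0.0017  0.0041  0.0044]
142
-1 94 [0.48114919 0.22404489 0.13606823] [0.507988   0.24964411 0.1797916 ] [0.50319341 0.23687097 0.14768123]
1 48 [0.59475255 0.22684926 0.14445205] [0.60703629 0.24510241 0.17796515] [0.60124269 0.23480088 0.15425298]
```

View pics/s11.png

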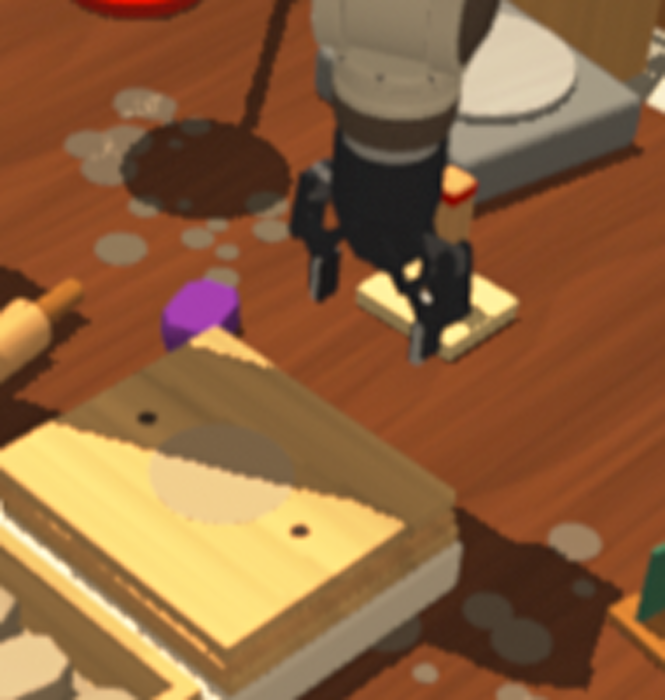

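Emit:
apply_moves:
  rows:
    - [[30,0,0,0,0,0,1],[57,0,0,0,0.004,0.004,1],[57,0,0,0,0.004,0.004,1],[57,0,-15,0,0.004,0.004,1],[57,0,-25,0,0.004,0.004,1],[57,0,-32,0,0.004,0.004,1],[57,0,-39,0,0.004,0.004,1],[57,0,-46,0,0.004,0.004,1],[57,0,-50,0,0.004,0.004,1]]

```text
time: 19.4
ee_pos: [0.549, 0.1899, 0.0705]
tcp_rot: [-65.2, 89.8, 24.7]
wrist_force: [0.9, 4.6, 2.6]
opening: 0.0855
```

```bash
cat >> h.py <<'E'
from scipy import ndimage
def bats(p):
    """rects of z slices seen from top"""
    W=world(p); x,y,z=W[...,0],W[...,1],W[...,2]
    return W
def topbat(p,zlo=.084,zhi=.1,seed=None):
    W=world(p); x,y,z=W[...,0],W[...,1],W[...,2]
    rgb=p["pixels"].astype(int)
    m=(x>.40)&(x<.70)&(y>-.3)&(y<.25)&(z>zlo)&(z<zhi)
    l,_=ndimage.label(m); c=np.bincount(l.ravel());c[0]=0;k=l==c.argmax(); q=W[k]
    return q
E
python3 - <<'E'
from h import *
go((.548,.19,.067),yaw=0)
p=cams.camera("scene"); save(p,"pics/s12.png",(250,140,460,320),3.5)
q=topbat(p); print(len(q),rect(q[:,:2]),q[:,2].mean())
E
```

```text
t 19.4 pos [0.549  0.1899 0.0705] F [0.9 4.6 2.6] open 0.0855 q [ 19.1   8.9  -3.4  77.5   0.  -70.8]
shift [3.5 1.  0.1] rv [-0.0017  0.0016  0.0034]
6549 ((548.931396484375, 78.70587158203125), (242.77566528320312, 243.40060424804688), 89.07466888427734) 0.09055354234484983
```

View pics/s12.png

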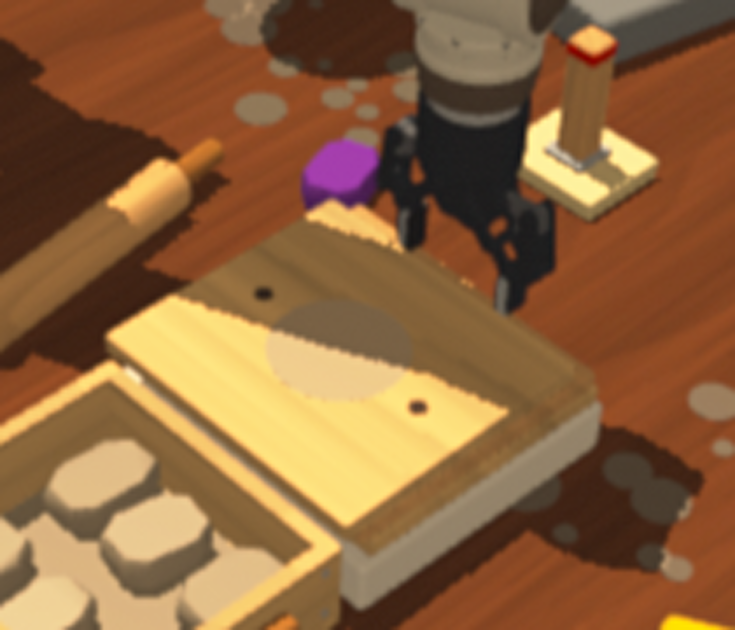

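The top bat is sliding alone: its front edge overhangs the gap and the lower bats' edges look unchanged. I'll push on.

Emit:
apply_moves:
  rows:
    - [[0,0,-10,0,0,0.002,1],[0,0,-20,0,0,0.003,1],[0,0,-30,0,0,0.003,1],[0,0,-40,0,0,0.003,1],[0,0,-50,0,0,0.003,1],[0,0,-60,0,0,0.003,1],[0,0,-67,0,0,0.003,1],[0,0,-72,0,0,0.003,1],[0,0,-72,0,0,0.003,1]]

```text
time: 20.35
ee_pos: [0.5486, 0.1165, 0.07]
tcp_rot: [89.3, 90.0, 179.2]
wrist_force: [-1.0, 0.4, -0.2]
opening: 0.0854
```

```bash
python3 - <<'E'
from h import *
go((.548,.117,.067),yaw=0)
p=cams.camera("scene"); save(p,"pics/s13.png",(220,140,440,340),3.5)
q=topbat(p,.083); print(len(q),q[:,:2].min(0),q[:,:2].max(0),q[:,2].mean())
W=world(p);x,y,z=W[...,0],W[...,1],W[...,2]
m=(x>.42)&(x<.68)&(y>.135)&(y<.25)&(z>.067)&(z<.083); q=W[m]; print("mid",len(q),q[:,:2].min(0),q[:,:2].max(0),q[:,2].mean())
p=cams.camera("top"); save(p,"pics/t13.png",(220,130,440,290),3.5)
E
```

```text
t 20.35 pos [0.5486 0.1165 0.07  ] F [-1.   0.4 -0.2] open 0.0854 q [ 12.    6.4  -6.2  77.4   0.  -77.9]
shift [3.  0.6 0.5] rv [-0.0029  0.     -0.0004]
7092 [ 0.42861232 -0.11611424] [0.66978348 0.12466396] 0.09055479289578672
mid 914 [0.43615169 0.13505219] [0.67541831 0.19973072] 0.07417874397713137
```

View pics/s13.png

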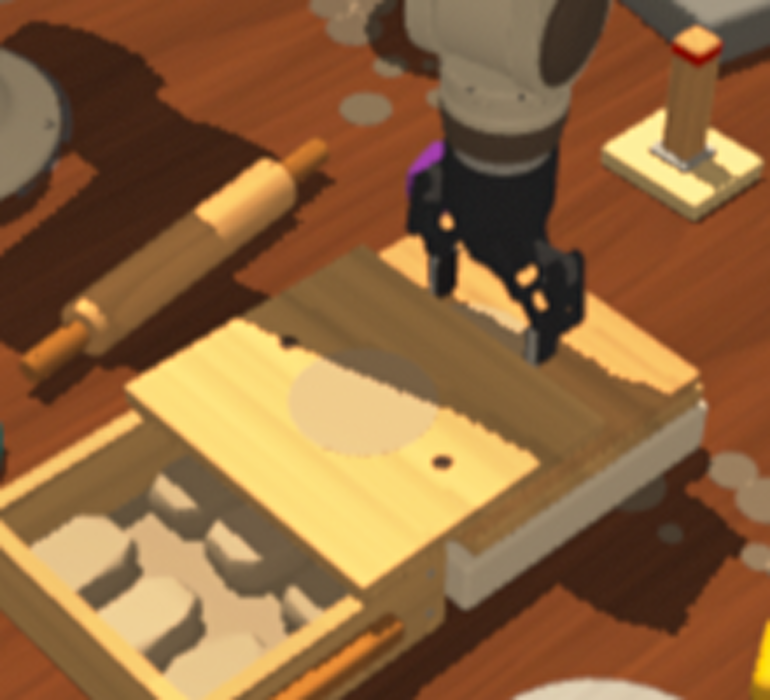

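View pics/t13.png

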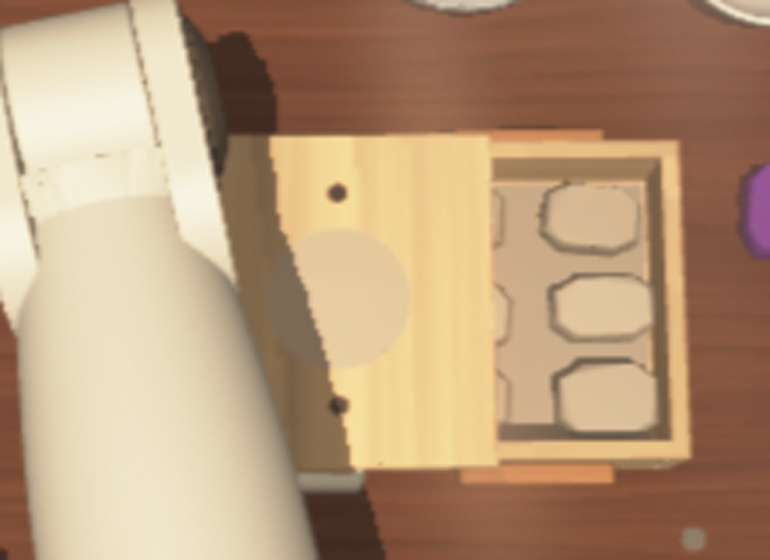

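Emit:
apply_moves:
  rows:
    - [[0,0,3,0,0,0,1],[-22,0,3,0,0,0,1],[-28,0,-10,0,0,0,1],[-28,0,-24,0,0,0,1],[-20,0,-24,0,0,0,1],[-15,0,-24,0,0,0,1],[-12,0,-24,0,0,0,1],[-10,0,-24,0,0,0,1],[-10,0,-24,0,0,0,1]]

```text
time: 21.35
ee_pos: [0.5484, 0.0932, 0.0795]
tcp_rot: [83.3, 89.9, 173.2]
wrist_force: [0.0, 0.3, -0.1]
opening: 0.0855
```

Emit:
apply_moves:
  rows:
    - [[1,0,0,0,0,0,1],[2,0,0,0,0,0,1],[2,0,0,0,0,0,1]]

```text
time: 21.65
ee_pos: [0.5486, 0.0934, 0.0789]
tcp_rot: [-36.4, 90.0, 53.5]
wrist_force: [-4.0, 0.3, 9.1]
opening: 0.0852
```

Emit:
apply_moves:
  rows:
    - [[2,0,0,0,0,0,1],[2.5,0,-3,0,0,0,1],[2.5,0,-8,0,0,0,1],[2.5,0,-14,0,0,0,1],[2.5,0,-20,0,0,0,1],[2.5,0,-25,0,0,0,1]]

```text
time: 22.25
ee_pos: [0.5499, 0.07, 0.0789]
tcp_rot: [-48.4, 89.6, 41.6]
wrist_force: [0.2, 9.2, 14.2]
opening: 0.0854
```

```bash
python3 - <<'E'
from h import *
go((.548,.117,.067),yaw=0)
p=cams.camera("scene"); save(p,"pics/s14.png",(220,140,440,340),3.5)
q=topbat(p,.083); print(len(q),q[:,:2].min(0),q[:,:2].max(0),q[:,2].mean())
W=world(p);x,y,z=W[...,0],W[...,1],W[...,2]
m=(x>.42)&(x<.68)&(y>.135)&(y<.25)&(z>.067)&(z<.083); q=W[m]; print("mid",len(q),q[:,:2].min(0),q[:,:2].max(0),q[:,2].mean())
E
```

```text
t 22.25 pos [0.5499 0.07   0.0789] F [ 0.2  9.2 14.2] open 0.0854 q [  7.2   5.   -6.7  78.    0.2 -82.8]
shift [12.1  2.  46.9] rv [-0.001   0.0041  0.0046]
6805 [ 0.42996527 -0.11929327] [0.6709488  0.10375273] 0.09057309070662843
mid 1037 [0.43691049 0.13500508] [0.6741936  0.20161184] 0.07428556378257749
```

View pics/s14.png

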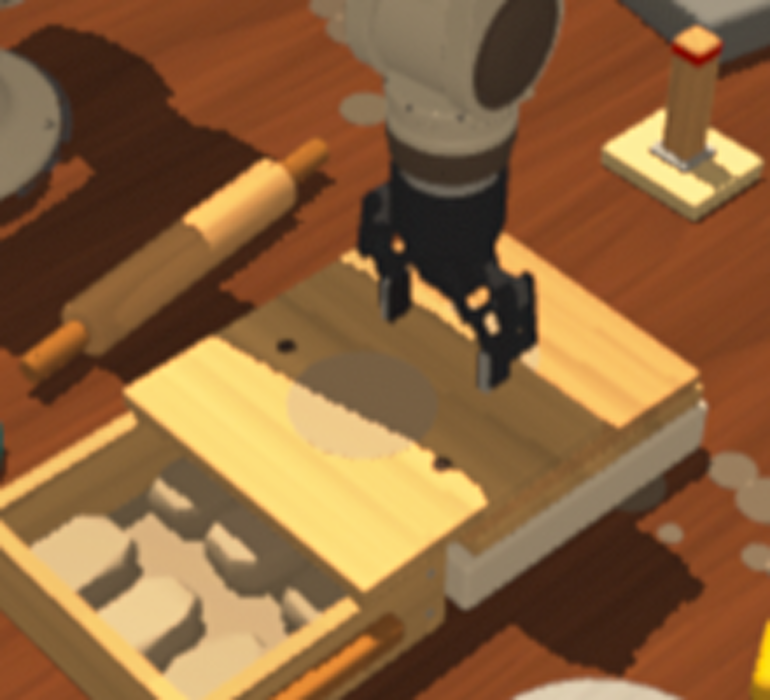

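The fingertips slipped on the bat. At (490,380) in the crop they have moved inward while the bat edge stayed put, so friction drag won't work. I'll go back to pushing on the tail edge, to just short of the tipping point. After that I'll use a tilted gripper, with one finger behind the edge and one on top.

Emit:
apply_moves:
  rows:
    - [[-25,0,0,0,0.004,0.004,1],[-25,0,35,0,0.004,0.004,1],[-25,-1,64,0,0.004,0.004,1],[-10,-2,64,0,0.004,0.004,1],[8,-2,62,0,0.004,0.004,1],[8,-2,56,0,0.004,0.004,1],[8,-2,46,0,0.004,0.004,1],[8,-2,38,0,0.004,0.004,1],[8,-2,30,0,0.004,0.004,1],[8,-2,22,0,0.004,0.004,1],[8,-2,15,0,0.004,0.004,1],[8,-2,8,0,0.004,0.004,1],[8,-2,6,0,0.004,0.004,1]]

```text
time: 23.6
ee_pos: [0.5522, 0.0747, 0.0713]
tcp_rot: [-107.3, 89.9, -17.4]
wrist_force: [0.1, 3.4, 3.0]
opening: 0.0856
```

```bash
cat >> h.py <<'E'
def edge(p,show=True):
    # detect bat top surface as plane points, report extents (scene)
    W=world(p);x,y,z=W[...,0],W[...,1],W[...,2]
    return W
E
python3 - <<'E'
from h import *
go((.548,.117,.067),yaw=0)
p=cams.camera("scene"); save(p,"pics/s15.png",(220,140,440,340),3.5)
q=topbat(p,.08,.102); print(len(q),q[:,:2].min(0),q[:,:2].max(0),q[:,2].mean())
A=np.c_[q[:,:2],np.ones(len(q))]; print("plane",np.linalg.lstsq(A,q[:,2],rcond=None)[0])
W=world(p);x,y,z=W[...,0],W[...,1],W[...,2]
m=(x>.42)&(x<.68)&(y>.1)&(y<.25)&(z>.067)&(z<.081); q=W[m]; print("mid",len(q),q[:,:2].min(0),q[:,:2].max(0),q[:,2].mean())
p=cams.camera("top"); save(p,"pics/t15.png",(220,130,440,290),3.5)
E
```

```text
t 23.6 pos [0.5522 0.0747 0.0713] F [0.1 3.4 3. ] open 0.0856 q [  7.7   5.8  -6.7  77.4  -0.  -82.2]
shift [ 4.3  4.2 42.3] rv [-0.0018 -0.0004  0.0011]
7546 [ 0.42701362 -0.15716555] [0.67064198 0.08286477] 0.09008660839212793
plane [-0.00208064  0.01409786  0.09197323]
mid 1513 [0.43386168 0.10016079] [0.67442722 0.20047938] 0.07425367122441448
```

View pics/s15.png

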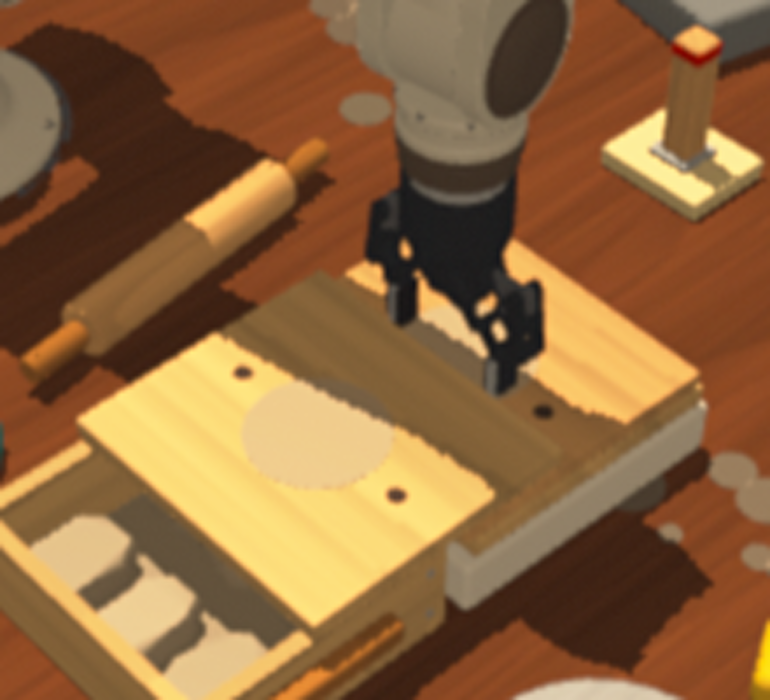

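View pics/t15.png

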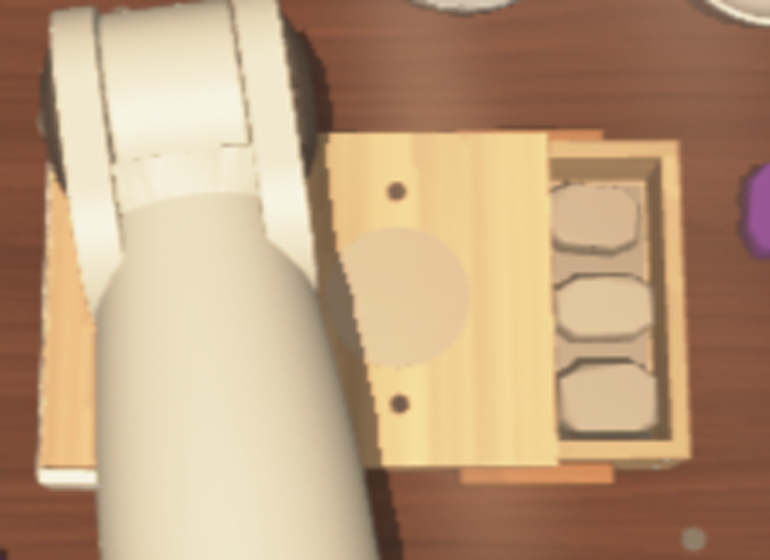

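Both views show the bat square, front edge at about scene y −0.155, with the lower bats unmoved. I'll raise the tool, turn the jaws along y and partly close them for the tilted hook.

Emit:
apply_moves:
  rows:
    - [[-10,0,5,0,0,0,1],[-40,0,15,0,0,0,1],[-80,0,25,0.1,0,0,0.5],[-90,0,35,0.25,0,0,0.17],[-90,0,45,0.4,0,0,0.17],[-90,0,45,0.55,0,0,0.17],[-90,0,45,0.7,0,0,0.17],[-90,0,45,0.85,0,0,0.17],[-90,0,45,1.0,0,0,0.17],[-90,0,45,1.15,0,0,0.17],[-90,0,45,1.3,0,0,0.17],[-90,0,45,1.45,0,0,0.17],[-90,0,45,1.57,0,0,0.17],[-90,0,45,1.57,0,0,0.17],[-90,0,45,1.57,0,0,0.17]]

```text
time: 25.2
ee_pos: [0.552, 0.1202, 0.1612]
tcp_rot: [-62.3, 89.9, -62.1]
wrist_force: [-0.4, 0.0, 0.3]
opening: 0.0147
```

```bash
cat >> h.py <<'E'
def hook(th):
    t=np.radians(th); X=np.array([0,-np.sin(t),-np.cos(t)]);Y=np.array([0,np.cos(t),-np.sin(t)]); return np.stack([X,Y,np.cross(X,Y)],1)
E
python3 - <<'E'
from h import *
o,M=tool(); print(np.round(M,3))
go((.55,.10,.13),M2=hook(31))
p=cams.camera("scene"); save(p,"pics/s16.png",(250,100,440,320),3)
E
```

```text
[[ 0.001 -0.003  1.   ]
 [-0.001  1.     0.003]
 [-1.    -0.001  0.001]]
t 25.2 pos [0.552  0.1202 0.1612] F [-0.4  0.   0.3] open 0.0147 q [12.3  6.1  3.6 87.4 -0.1 12.2]
shift [ 31.3 -20.1  -2.1] rv [ 0.0025  0.0015 -0.5397]
```

View pics/s16.png

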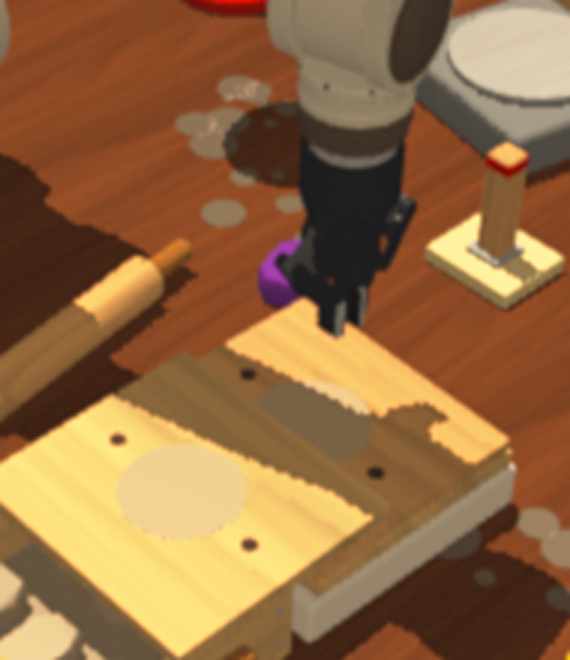

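Emit:
apply_moves:
  rows:
    - [[5,-4,-1,0,0,-0.13,0.17],[10,-8,-2,0,0,-0.26,0.17],[18,-14,-3,0,0,-0.4,0.17],[25,-18,-3,0,0,-0.53,0.17],[31,-20,-3,0,0,-0.54,0.17],[31,-20,-3,0,0,-0.54,0.17],[31,-20,-3,0,0,-0.54,0.17]]

```text
time: 25.95
ee_pos: [0.5492, 0.0998, 0.1308]
tcp_rot: [-89.9, 59.1, -89.8]
wrist_force: [0.7, -1.5, 0.1]
opening: 0.0147
```

```bash
python3 - <<'E'
from h import *
o,M=tool(); print(np.round(M,3))
go((.549,.08,.089),M2=hook(31))
p=cams.camera("scene"); save(p,"pics/s17.png",(280,150,430,300),4.5)
W=world(p);x,y,z=W[...,0],W[...,1],W[...,2]
l=p["pixels"].astype(int).sum(-1)
m=(x>.5)&(x<.6)&(y>.05)&(y<.15)&(z>.1)&(z<.2)&(l<260)
q=W[m]; print(len(q),q.min(0),q.max(0))
for zz in np.arange(.12,.17,.005):
    s=q[abs(q[:,2]-zz)<.0025]; print(round(zz,3),len(s),s.min(0)[:2] if len(s) else 0,s.max(0)[:2] if len(s) else 0)
E
```

```text
[[ 0.002 -0.002  1.   ]
 [-0.513  0.858  0.002]
 [-0.858 -0.513  0.001]]
t 25.95 pos [0.5492 0.0998 0.1308] F [ 0.7 -1.5  0.1] open 0.0147 q [ 24.2  16.2   7.   94.4 -28.   27.4]
shift [46.   4.4 -0.3] rv [ 0.0018  0.0019 -0.0022]
430 [0.53582091 0.08228796 0.1216076 ] [0.57046855 0.14972096 0.19988047]
0.12 1 [0.5531593  0.10895852] [0.5531593  0.10895852]
0.125 2 [0.54943939 0.10509511] [0.55333231 0.10910719]
0.13 8 [0.55140561 0.10292808] [0.56171257 0.10855439]
0.135 12 [0.55116019 0.09744412] [0.56127407 0.11498668]
0.14 13 [0.55147513 0.08956097] [0.56128427 0.12860374]
0.145 20 [0.54282897 0.08435192] [0.56157145 0.13131678]
0.15 29 [0.54152576 0.08228796] [0.56077563 0.12802213]
0.155 40 [0.54156618 0.0841327 ] [0.56344364 0.14839441]
0.16 37 [0.5423583  0.09066764] [0.56411677 0.14852376]
0.165 40 [0.54138171 0.09258164] [0.56334347 0.14641819]
0.17 30 [0.53741937 0.09399819] [0.56431489 0.14473299]
```

View pics/s17.png

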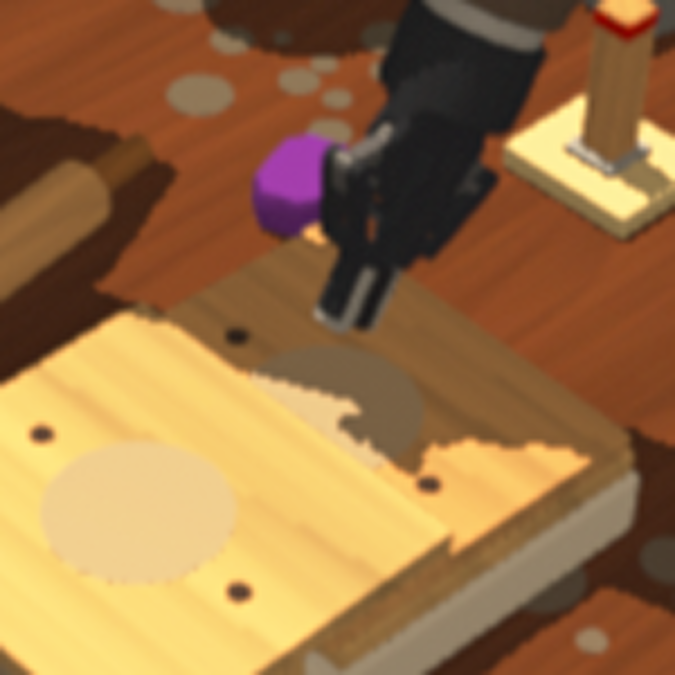

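Emit:
apply_moves:
  rows:
    - [[22,5,0,0,0,0,0.17],[44.5,9.5,0,0,0,0,0.17],[44.5,9.5,0,0,0,0,0.17],[50,1,0,0,0,0,0.17],[55,-7.5,0,0,0,0,0.17],[57.5,-12,0,0,0,0,0.17],[60,-16,0,0,0,0,0.17]]

```text
time: 26.7
ee_pos: [0.55, 0.0548, 0.0891]
tcp_rot: [-89.6, 59.2, -89.6]
wrist_force: [0.6, 3.8, 2.9]
opening: 0.0148
```

```bash
cat >> h.py <<'E'
def w2t(dx,dy,dz):
    o,M=tool(); return np.round(M.T@np.array([dx,dy,dz]),1)
E
python3 - <<'E'
from h import *
go((.549,.05,.085),M2=hook(31))
p=cams.camera("scene"); save(p,"pics/s18.png",(250,170,400,320),4.5)
E
```

```text
t 26.7 pos [0.55   0.0548 0.0891] F [0.6 3.8 2.9] open 0.0148 q [ 20.1  13.9  -0.3  87.1 -28.8  23. ]
shift [ 6. -2. -1.] rv [-0.0007  0.0039 -0.0035]
```

View pics/s18.png

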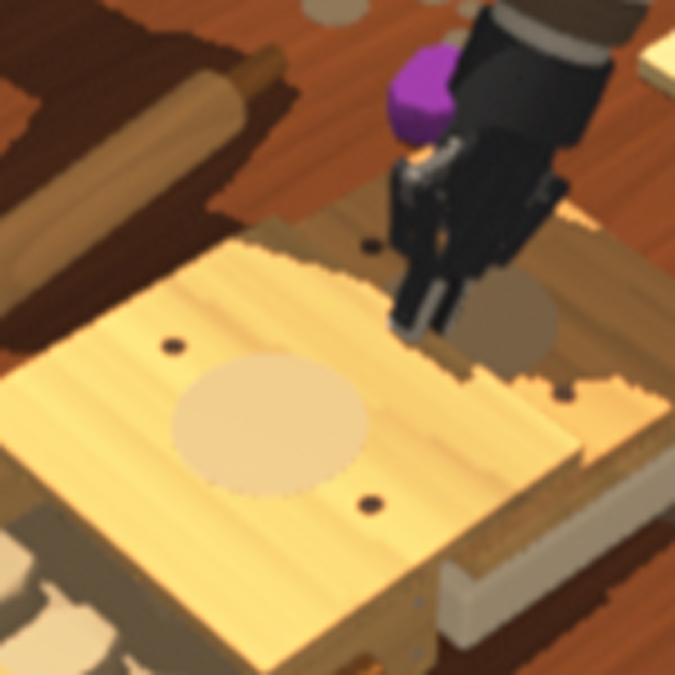

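The hook has engaged: the front finger is over the bat top at (410,325) and the rear one is behind its edge. Now I'll press lightly and push.

Emit:
apply_moves:
  rows:
    - [[2.6,1.5,-1,0,0,0,0.17],[3.4,2,-1,0,0,0,0.17],[3.4,2,-1,0,0,0,0.17]]

```text
time: 27.05
ee_pos: [0.55, 0.0545, 0.0878]
tcp_rot: [-89.2, 59.1, -89.1]
wrist_force: [-0.8, 2.3, 16.9]
opening: 0.0147
```

Emit:
apply_moves:
  rows:
    - [[4.1,-2.2,0,0,0,0,0.17],[6.1,-5.7,0,0,0,0,0.17],[8.2,-9.1,0,0,0,0,0.17],[10.2,-12.5,0,0,0,0,0.17],[10.2,-12.5,0,0,0,0,0.17]]

```text
time: 27.55
ee_pos: [0.5516, 0.0396, 0.0879]
tcp_rot: [-88.6, 59.2, -88.6]
wrist_force: [1.1, 8.5, 14.4]
opening: 0.0144
```

```bash
python3 - <<'E'
from h import *
go((.549,.05,.085),M2=hook(31))
p=cams.camera("scene"); save(p,"pics/s19.png",(210,170,400,340),3.7)
q=topbat(p,.08,.102); print(len(q),q[:,:2].min(0),q[:,:2].max(0),q[:,2].mean())
A=np.c_[q[:,:2],np.ones(len(q))]; print("plane",np.linalg.lstsq(A,q[:,2],rcond=None)[0])
W=world(p);x,y,z=W[...,0],W[...,1],W[...,2]
m=(x>.42)&(x<.68)&(y>.1)&(y<.25)&(z>.067)&(z<.081); q=W[m]; print("mid",len(q),q[:,:2].min(0),q[:,:2].max(0),q[:,2].mean())
E
```

```text
t 27.55 pos [0.5516 0.0396 0.0879] F [ 1.1  8.5 14.4] open 0.0144 q [ 18.7  12.7  -1.8  85.5 -29.3  21.3]
shift [-2.9 10.4 -2.6] rv [-0.0033  0.0126 -0.0035]
7625 [ 0.42996184 -0.17476713] [0.67322396 0.06263282] 0.09053295815010381
plane [-0.00380419  0.00227697  0.09282724]
mid 1731 [0.42932923 0.10002746] [0.67412171 0.20264946] 0.07425316604445323
```

View pics/s19.png

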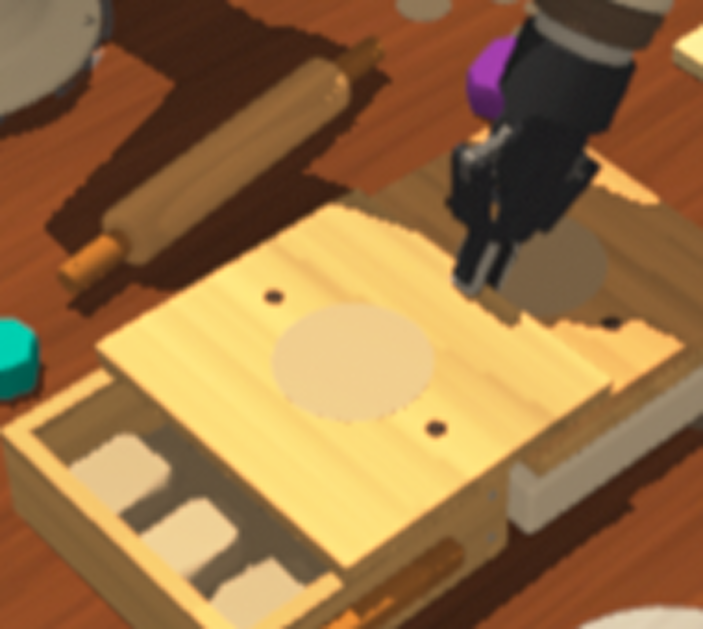

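Emit:
apply_moves:
  rows:
    - [[5.2,-2.8,-1,0,0.006,-0.003,0.17],[7.8,-7.1,-2,0,0.012,-0.003,0.17],[10.3,-11.4,-2,0,0.012,-0.003,0.17],[12.9,-15.7,-2,0,0.012,-0.003,0.17],[12.9,-15.7,-2,0,0.012,-0.003,0.17]]

```text
time: 28.1
ee_pos: [0.5517, 0.0207, 0.0878]
tcp_rot: [-89.1, 59.1, -89.3]
wrist_force: [2.0, 9.0, 17.0]
opening: 0.0144
```

```bash
cat > chk.py <<'E'
from h import *
import sys
go((.549,.05,.085),M2=hook(31))
p=cams.camera("scene"); save(p,f"pics/{sys.argv[1]}.png",(190,170,400,350),3.5)
q=topbat(p,.075,.102); q=q[q[:,1]<.03]; print(len(q),q[:,:2].min(0),q[:,:2].max(0),q[:,2].mean())
A=np.c_[q[:,:2],np.ones(len(q))]; print("plane",np.linalg.lstsq(A,q[:,2],rcond=None)[0])
W=world(p);x,y,z=W[...,0],W[...,1],W[...,2]
m=(x>.42)&(x<.68)&(y>.1)&(y<.25)&(z>.067)&(z<.081); q=W[m]; print("mid",len(q),q[:,:2].min(0),q[:,:2].max(0),q[:,2].mean())
E
python3 chk.py s20
```

```text
t 28.1 pos [0.5517 0.0207 0.0878] F [ 2.  9. 17.] open 0.0144 q [ 16.9  12.   -2.7  84.8 -29.6  19.6]
shift [-12.7  26.6  -2.7] rv [-0.0052  0.0066 -0.0018]
7868 [ 0.42911607 -0.19339055] [0.67266146 0.02999773] 0.09029841060332314
plane [-0.00478057  0.00408988  0.09335391]
mid 1770 [0.43152356 0.10001395] [0.67414208 0.19955449] 0.07438144278901174
```

View pics/s20.png

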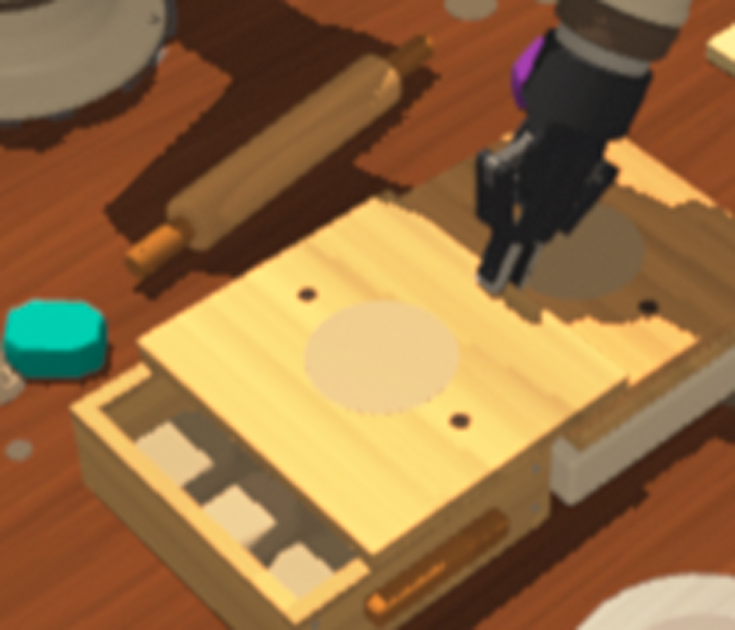

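Emit:
apply_moves:
  rows:
    - [[5.6,-2.5,-1,-0.004,0.006,-0.002,0.17],[8.2,-6.8,-2,-0.004,0.006,-0.002,0.17],[10.7,-11.1,-2,-0.004,0.006,-0.002,0.17],[13.3,-15.3,-2,-0.004,0.006,-0.002,0.17],[13.3,-15.3,-2,-0.004,0.006,-0.002,0.17]]

```text
time: 28.65
ee_pos: [0.5521, 0.0019, 0.0879]
tcp_rot: [-89.0, 59.0, -89.1]
wrist_force: [0.8, 10.2, 19.8]
opening: 0.0148
```

```bash
python3 chk.py s21
```

```text
t 28.65 pos [0.5521 0.0019 0.0879] F [ 0.8 10.2 19.8] open 0.0148 q [ 15.1  10.9  -3.8  83.6 -29.9  17.4]
shift [-22.3  42.7  -3.1] rv [-0.0037  0.0079 -0.0009]
8123 [ 0.42907215 -0.21230801] [0.67268532 0.02948789] 0.08930897664824443
plane [-0.00447689  0.00930782  0.09282097]
mid 1861 [0.43323195 0.10004018] [0.6750017  0.20072079] 0.07441890618010986
```

View pics/s21.png

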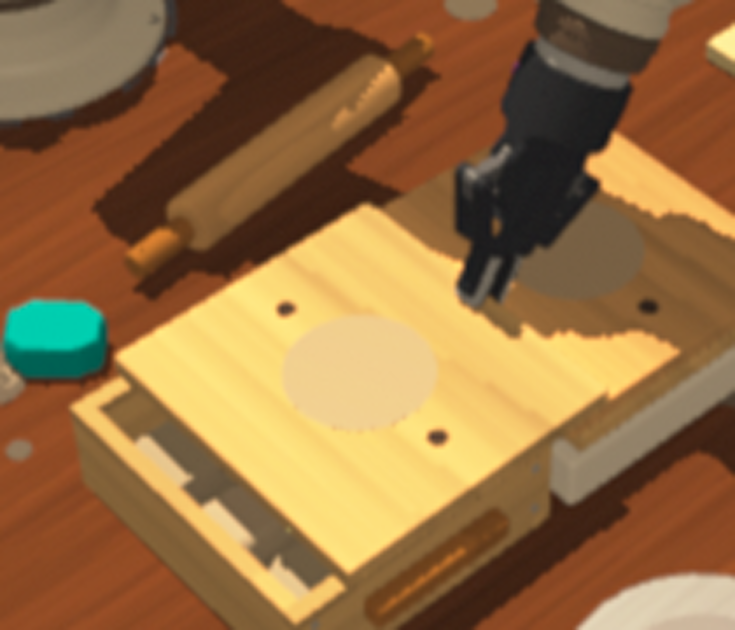

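Emit:
apply_moves:
  rows:
    - [[5.5,-1.3,-1,-0.004,0.006,0,0.17],[7.5,-4.8,-2,-0.004,0.006,0,0.17],[9.6,-8.2,-2,-0.004,0.006,0,0.17],[9.6,-8.2,-2,-0.004,0.006,0,0.17]]

```text
time: 29.1
ee_pos: [0.5527, -0.0086, 0.0877]
tcp_rot: [-89.0, 59.1, -88.9]
wrist_force: [1.1, 11.8, 23.0]
opening: 0.0144
```

```bash
python3 chk.py s22
```

```text
t 29.1 pos [ 0.5527 -0.0086  0.0877] F [ 1.1 11.8 23. ] open 0.0144 q [ 14.1  10.3  -4.5  82.8 -30.   16.1]
shift [-27.8  51.7  -3.5] rv [-0.0021  0.0096 -0.002 ]
8246 [ 0.43198604 -0.22300926] [0.67366585 0.02149786] 0.08924739727003583
plane [-0.00368974  0.00712763  0.09215741]
mid 1917 [0.43373677 0.10000715] [0.67515245 0.19987086] 0.07429834941847012
```

View pics/s22.png

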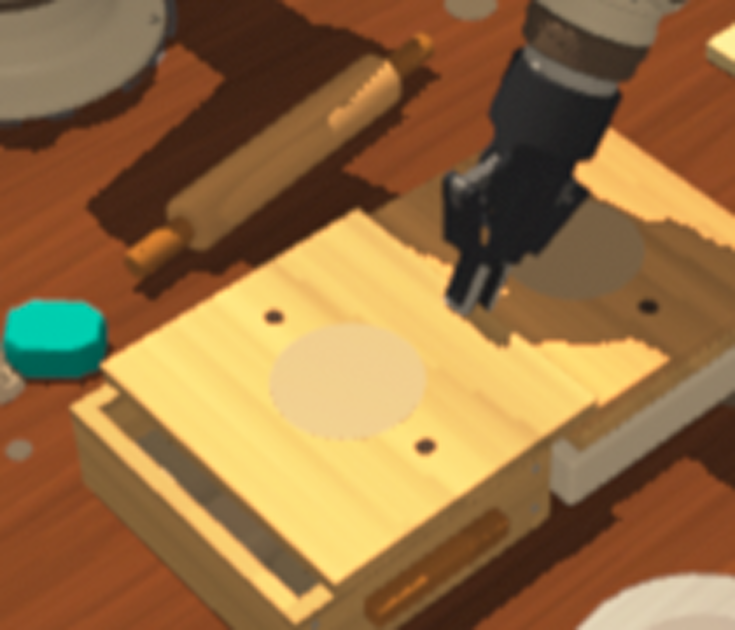

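Emit:
apply_moves:
  rows:
    - [[5.5,-1.3,-1,0,0.008,0,0.17],[7.0,-3.9,-2,0,0.008,0,0.17],[8.1,-5.6,-2,0,0.008,0,0.17],[8.1,-5.6,-2,0,0.008,0,0.17]]

```text
time: 29.55
ee_pos: [0.5534, -0.0159, 0.0877]
tcp_rot: [-88.8, 59.2, -88.9]
wrist_force: [0.9, 14.3, 23.2]
opening: 0.0145
```

```bash
python3 chk.py s23
```

```text
t 29.55 pos [ 0.5534 -0.0159  0.0877] F [ 0.9 14.3 23.2] open 0.0145 q [ 13.3  10.   -4.8  82.3 -30.   15.3]
shift [-31.5  57.9  -4.4] rv [-0.0045  0.0097 -0.0035]
8267 [ 0.43288357 -0.23007147] [0.67443196 0.012616  ] 0.08928999506751469
plane [-0.00514231  0.00907344  0.09332223]
mid 1948 [0.43291316 0.10000758] [0.67389662 0.20138649] 0.07433388932751779
```

View pics/s23.png

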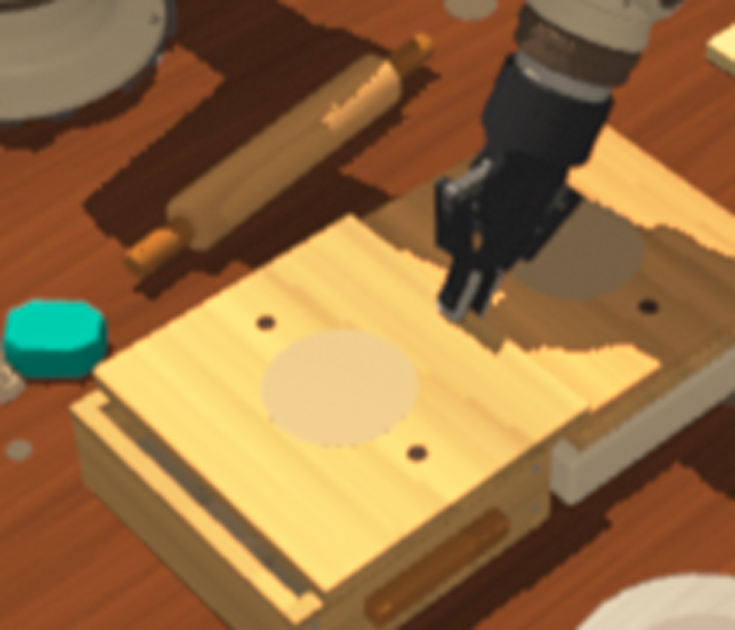

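Emit:
apply_moves:
  rows:
    - [[5.5,-1.3,-2,0,0.008,0,0.17],[6.3,-1.2,-4,0,0.008,0,0.17],[7.0,-2.0,-4,0,0.008,0,0.17],[7.0,-2.0,-4,0,0.008,0,0.17]]

```text
time: 30.0
ee_pos: [0.5533, -0.0191, 0.0876]
tcp_rot: [-88.3, 59.3, -88.6]
wrist_force: [3.3, 17.3, 27.6]
opening: 0.0146
```

```bash
python3 chk.py s24
```

```text
t 30.0 pos [ 0.5533 -0.0191  0.0876] F [ 3.3 17.3 27.6] open 0.0146 q [ 12.9   9.6  -5.2  81.9 -30.   15. ]
shift [-33.1  60.7  -4.3] rv [-0.008   0.0125 -0.0054]
8354 [ 0.43069913 -0.23367061] [0.67397793 0.02992016] 0.08918309867412043
plane [-0.00383049  0.00625442  0.09213606]
mid 1972 [0.47505626 0.10001679] [0.67381455 0.20114489] 0.0745185674765068
```

View pics/s24.png

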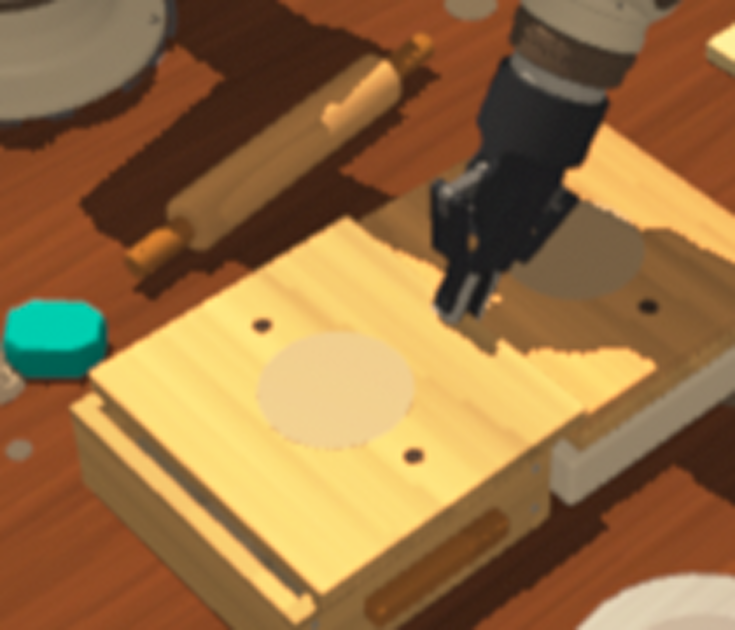

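Emit:
apply_moves:
  rows:
    - [[5.5,-1.3,-2,-0.006,0.01,-0.004,0.17],[6.6,-3.0,-4,-0.006,0.01,-0.004,0.17],[8.1,-5.6,-4,-0.006,0.01,-0.004,0.17],[8.1,-5.6,-4,-0.006,0.01,-0.004,0.17]]

```text
time: 30.45
ee_pos: [0.5512, -0.027, 0.086]
tcp_rot: [-89.0, 59.1, -89.1]
wrist_force: [1.6, 6.8, 14.7]
opening: 0.0144
```

```bash
python3 chk.py s25
```

```text
t 30.45 pos [ 0.5512 -0.027   0.086 ] F [ 1.6  6.8 14.7] open 0.0144 q [ 12.3   9.4  -5.8  81.6 -30.2  14.2]
shift [-38.7  66.6  -2.1] rv [-0.0036  0.0079 -0.0023]
8407 [ 0.43077576 -0.24357277] [0.67240744 0.00836641] 0.08832335472993226
plane [-0.00508286 -0.0026166   0.09082296]
mid 2021 [0.46793817 0.10002311] [0.67406499 0.20153141] 0.0744397244240136
```

View pics/s25.png

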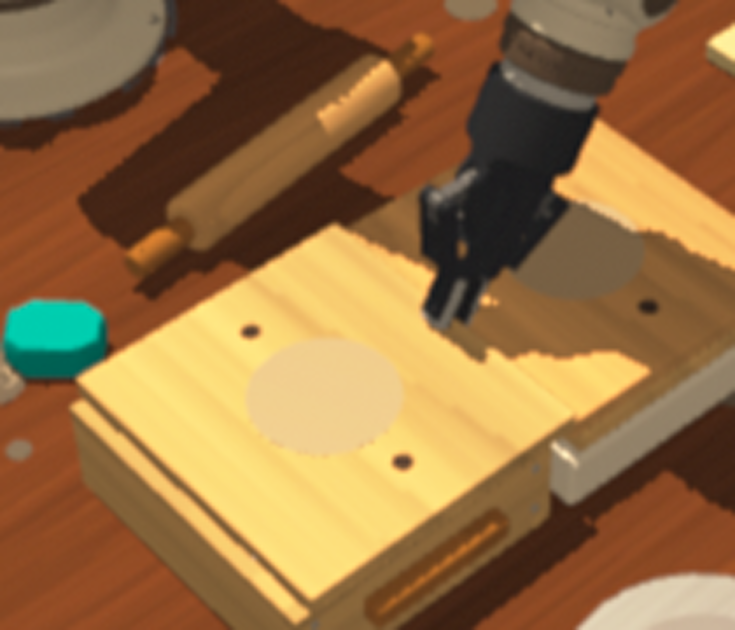

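The bat's front edge is now over the far wall and the bat sits level on both rims. About 9 mm remains.

Emit:
apply_moves:
  rows:
    - [[1.5,-2.5,0,0,0,0,0.17],[3,-5,0,0,0,0,0.17],[4.7,-7.8,0,0,0,0,0.17],[5.2,-8.6,0,0,0,0,0.17],[5.2,-8.6,0,0,0,0,0.17]]

```text
time: 31.0
ee_pos: [0.5515, -0.037, 0.0864]
tcp_rot: [-88.9, 59.1, -89.0]
wrist_force: [0.9, 4.8, 6.8]
opening: 0.0146
```

```bash
python3 chk.py s26
```

```text
t 31.0 pos [ 0.5515 -0.037   0.0864] F [0.9 4.8 6.8] open 0.0146 q [ 11.3   8.9  -6.3  80.9 -30.3  13. ]
shift [-43.5  75.4  -2.4] rv [-0.004   0.0088 -0.0024]
8359 [ 0.4304863  -0.25120855] [0.67301506 0.01681337] 0.08850248198889676
plane [-0.0041584   0.00173269  0.09109223]
mid 2108 [0.46082745 0.10002507] [0.67329536 0.20247538] 0.0743086120903455
```

Emit:
apply_moves:
  rows:
    - [[-1.7,-1,0,0,0,0,0.17],[-10,11,0,0,0,0,0.17],[-50,25,0,0,0,0,0.17],[-95,45,0,0,0,0,0.17],[-130,75,0,0,0,0,0.17],[-150,110,0,0,0,0,0.17],[-160,145,0,0,0,0,0.17],[-160,160,0,0,0,0,0.17],[-160,160,0,0,0,0,0.17]]

```text
time: 31.95
ee_pos: [0.55, 0.184, 0.1395]
tcp_rot: [-89.3, 59.0, -89.2]
wrist_force: [0.4, -0.6, 0.2]
opening: 0.0148
```

```bash
python3 - <<'E'
from h import *
go((.5,.3,.25),yaw=90)
for n in("top","scene"):
    p=cams.camera(n); save(p,f"pics/{n}_27.png"); W=world(p); x,y,z=W[...,0],W[...,1],W[...,2]
    def comp(m):
        l,_=ndimage.label(m); c=np.bincount(l.ravel());c[0]=0;return W[l==c.argmax()]
    lo={"top":.084,"scene":.082}[n]
    q=comp((x>.4)&(x<.7)&(y>-.3)&(y<-.02)&(z>lo)&(z<.1)); print(n,"top bat",rect(q[:,:2]),q[:,2].mean())
    A=np.c_[q[:,:2],np.ones(len(q))]; print("  plane",np.linalg.lstsq(A,q[:,2],rcond=None)[0][:2])
    q=comp((x>.4)&(x<.7)&(y>-.014)&(y<.3)&(z>lo-.016)&(z<.083)); print("  mid",rect(q[:,:2]),q[:,2].mean())
    q=comp((x>.36)&(x<.56)&(y>.33)&(y<.53)&(z>.116)&(z<.145)); print("  handle",rect(q[:,:2]),q[:,2].mean())
    q=comp((x>.36)&(x<.56)&(y>.33)&(y<.53)&(z>.009)&(z<.028)); print("  plate",rect(q[:,:2]),q[:,2].mean())
    for d in cams.find_in("glaze_jar",p)[:1]: print("  jar",d["at"])
E
```

```text
t 31.95 pos [0.55   0.184  0.1395] F [ 0.4 -0.6  0.2] open 0.0148 q [ 31.1  22.7  15.9 100.  -26.4  35. ]
shift [-154.8   42.5  -48.9] rv [0.0017 0.0075 0.5407]
top top bat ((551.4852294921875, -137.80380249023438), (217.04287719726562, 237.7472381591797), 89.73759460449219) 0.09103705723257054
  plane [ 0.00030183 -0.00043958]
  mid ((551.2380981445312, 93.93913269042969), (215.437255859375, 237.82728576660156), 88.52692413330078) 0.07696987251535009
  handle ((806.5297241210938, -65.0306396484375), (1810.6827392578125, 2849.490966796875), 0.17534266412258148) -0.01068567098743492
  plate ((412.78851318359375, 504.6849365234375), (0.0, 0.0), 0.0) 0.009020208330796864
  jar [0.4905, -0.3877, 0.1062]
scene top bat ((551.8905639648438, -141.90225219726562), (241.23179626464844, 223.50045776367188), 0.23725846409797668) 0.08881647503911819
  plane [-0.00035909 -0.00062293]
  mid ((551.4484252929688, 92.75786590576172), (216.00868225097656, 240.86805725097656), 89.02320861816406) 0.07447155277902862
  handle ((474.8164367675781, 428.210693359375), (9.893380165100098, 26.861743927001953), 22.13765525817871) 0.12350141925899878
  plate ((479.98779296875, 422.78948974609375), (92.19109344482422, 69.7480697631836), 87.88449096679688) 0.01653763293971448
  jar [0.5274, -0.4117, 0.0859]
```

View pics/top_27.png

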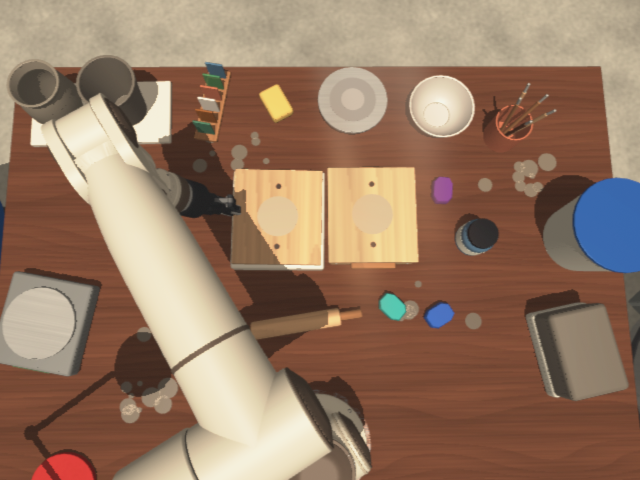

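View pics/scene_27.png

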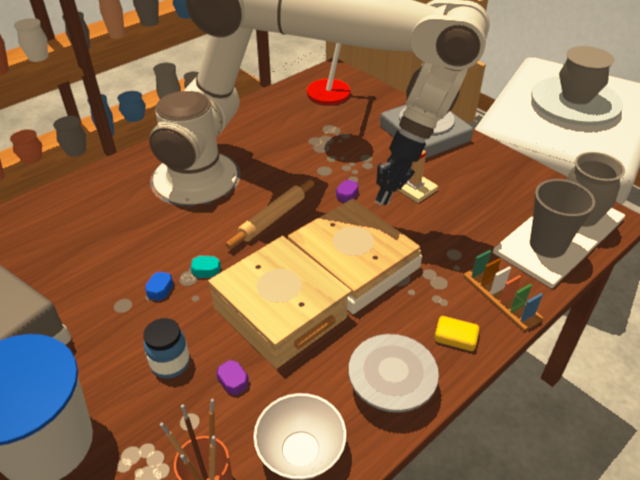

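The bat covers the box squarely: offset about 4 mm in y and under 1 mm in x, tilt about 0. I'll pull the arm clear and check the tamper.

Emit:
apply_moves:
  rows:
    - [[-40,-24,0,0,0,0.1,0.17],[-80,-48,0,0,0,0.2,0.17],[-103,-80,0,0,0,0.35,0.17],[-103,-110,0,0,0,0.5,0.17],[-103,-110,0,0,0,0.54,0.17],[-103,-110,0,0,0,0.54,0.17]]

```text
time: 32.75
ee_pos: [0.5494, 0.1363, 0.2894]
tcp_rot: [8.8, 89.2, 8.5]
wrist_force: [0.9, -1.6, 0.2]
opening: 0.0147
```

```bash
python3 - <<'E'
from h import *
go((.5,.3,.25),yaw=90)
for n in("top","scene"):
    p=cams.camera(n); save(p,f"pics/{n}_28.png"); W=world(p); x,y,z=W[...,0],W[...,1],W[...,2]
    def comp(m):
        l,_=ndimage.label(m); c=np.bincount(l.ravel());c[0]=0;return W[l==c.argmax()]
    for a,b in((.115,.14),(.01,.027)):
        q=W[(x>.38)&(x<.54)&(y>.36)&(y<.49)&(z>a)&(z<b)]
        if len(q)>10: print(n,a,len(q),rect(q[:,:2]),q[:,2].mean())
E
```

```text
t 32.75 pos [0.5494 0.1363 0.2894] F [ 0.9 -1.6  0.2] open 0.0147 q [ 1.400e+01  8.200e+00  2.020e+01  1.012e+02 -1.000e-01  1.430e+01]
shift [ 39.  163.3 -50.9] rv [-0.0056  0.0139 -0.0021]
top 0.115 178 ((459.8131103515625, 427.2336730957031), (27.805397033691406, 29.423892974853516), 0.7565316557884216) 0.12915193225713004
top 0.01 1040 ((446.3486022949219, 418.2826843261719), (108.69406127929688, 129.1249237060547), 89.57821655273438) 0.018992345435498433
scene 0.115 104 ((462.71319580078125, 421.9620361328125), (32.43600082397461, 31.720327377319336), 79.41336059570312) 0.12498748133870971
scene 0.01 578 ((463.101318359375, 423.6108703613281), (106.71048736572266, 91.1331787109375), 0.6136970520019531) 0.01641489068388777
```

View pics/scene_28.png

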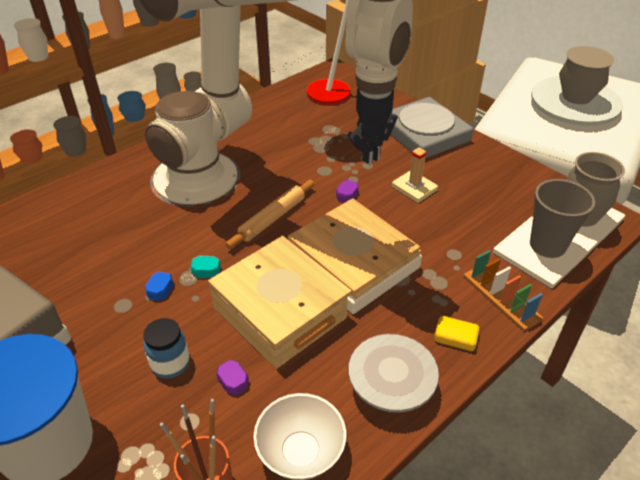

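View pics/top_28.png

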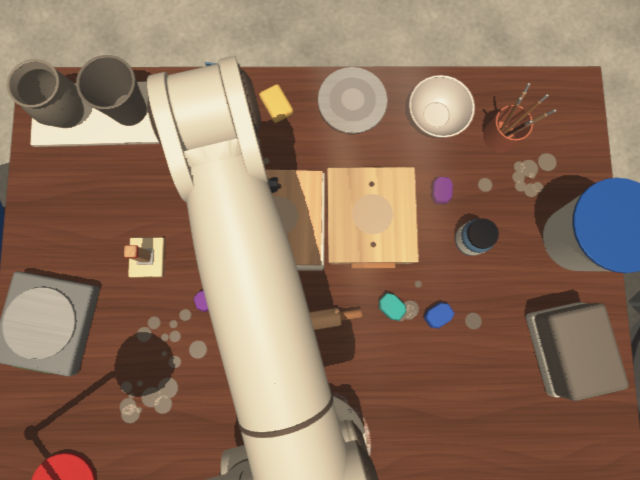

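Final pictures: the tamper stands upright at scene (415,180), the bat is flat on the box at (280,287), the other two bats and jar are in place, and the arm is clear. Handing in.

```bash
python3 -c "
from h import *
print(bot.job_done()); print(get_obs()['time'])"
```

```text
the job is handed in; nothing more can be done
None
the job is handed in; nothing more can be done
```

The job is handed in at about 33 s of the 72 s allowed; the system gave no verdict.

**What I did**
- **Tamping:** I gripped the tamper by its handle and tamped the four propped offcuts flat. I then stood it upright on the bench, about 45 mm from where it started.
- **Sliding the bat:** I pushed the top bat by its rear edge with the open fingers. My first plan for the last stretch, pressing down and dragging, failed because the fingertips slipped on the bat. I switched to a tilted hook, one finger on top and one behind the edge. That kept the front from dropping into the box until the bat lay on both rims.

**Last checks**

| Check | Measured | Limit |
|---|---|---|
| Offcuts (seen before covering) | all six tops at about 35–39 mm | lying flat, top 37 mm |
| Top bat, x offset from box centre | under 1 mm | 18 mm |
| Top bat, y offset from box centre | 3–5 mm | 18 mm |
| Top bat, squareness | about 0.3° | 5° (0.09 rad) |
| Top bat, tilt | under 0.001 rad | 0.03 rad |
| Other two bats (only the middle one measured) | middle bat moved at most about 3 mm | 10 mm |
| Jar | within about 3 mm of its start | 20 mm |

- **Tamper:** the cameras show it upright, released and standing on the bench.
- **Arm:** it was clear of everything at hand-in.

**Not confirmed or disagreeing**
- The offcuts could not be seen again once the box was covered.
- The lowest bat was only judged by eye.
- The two cameras differ by 2–5 mm on the same points, more than the 2 mm calibration figure. That is well inside the margins above.

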